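Put the emery sticks away in the free cells of a flapped grid box

TASK

Put both emery sticks away, dark foot first, in the sloped grid box: one stick to a cell, pushed through the dust flap and fully down on the cell's floor, and let go. Two of the four cells are already taken by stubs that the flaps hide, so feel with the stick for an empty one and try another cell wherever it stops short. Leave the jar, the steel block and the caliper where they are.

Things in the scene. Friction and masses are not known exactly. Their poses are not given: they have to be found in the camera images.
- rack: Fixed wooden grid box, 150 mm wide (its y), about 160 mm high, 2 x 2 square cells 70 mm apart both ways. Origin on the bench under it; x away from the robot at yaw 0 (yaw varies by some 0.3 rad), z up. Its top face slopes 30 degrees, facing up and towards -x (the robot). Cells are sunk square to that face: a cell's axis runs down into the box along (0.5, 0, -0.866) in the box's frame
- mouth0 (a point): Centre of the mouth of the near left cell (seen from the robot), in the plane of the sloped face; axes parallel to the box's. Every cell is 38 mm wide along the box's y, 40 mm along the slope, 90 mm deep, closed by a thin dust flap hinged at the mouth's upper edge: a light spring holds it shut, it yields inward to 1 to 3 N and then lies (3 mm thick) on the upper wall
- mouth1 (a point): Centre of the mouth of the near right cell (seen from the robot), in the plane of the sloped face; axes parallel to the box's. Two of the four cells are empty; each of the other two holds a wooden stub, hidden by the flap, on which a thing pushed in stops hard 45 mm below the mouth. Which are empty changes from run to run
- mouth2 (a point): Centre of the mouth of the far left cell (seen from the robot), in the plane of the sloped face; axes parallel to the box's
- mouth3 (a point): Centre of the mouth of the far right cell (seen from the robot), in the plane of the sloped face; axes parallel to the box's
- floor0 (a point): Point on the floor of the near left cell, 90 mm down the cell's axis from the mouth and 6 mm down-slope of the cell's middle, about where the foot centre of a stick comes to rest (a stick leans on the down-slope wall); in a cell that holds a stub it cannot be reached
- floor1 (a point): Point on the floor of the near right cell, 90 mm down the cell's axis from the mouth and 6 mm down-slope of the cell's middle, about where the foot centre of a stick comes to rest (a stick leans on the down-slope wall); in a cell that holds a stub it cannot be reached
- floor2 (a point): Point on the floor of the far left cell, 90 mm down the cell's axis from the mouth and 6 mm down-slope of the cell's middle, about where the foot centre of a stick comes to rest (a stick leans on the down-slope wall); in a cell that holds a stub it cannot be reached
- floor3 (a point): Point on the floor of the far right cell, 90 mm down the cell's axis from the mouth and 6 mm down-slope of the cell's middle, about where the foot centre of a stick comes to rest (a stick leans on the down-slope wall); in a cell that holds a stub it cannot be reached
- square_mid (a point): Middle of the square emery stick: square bar 26 x 26 mm, faces along its x and y, 150 mm long, 0.08 to 0.14 kg, lower 95 mm dark abrasive, upper 55 mm bare wood. It stands upright in the stand. This point is half-way up, 75 mm from either end; z points from foot to top
- square_foot (a point): Centre of the foot face (dark end) of the square emery stick, 75 mm below its middle
- round_mid (a point): Middle of the round emery stick: round bar 26 mm in diameter, 150 mm long, 0.08 to 0.14 kg, lower 95 mm dark abrasive, upper 55 mm bare wood. It stands upright in the stand. This point is half-way up, 75 mm from either end; z points from foot to top
- round_foot (a point): Centre of the foot face (dark end) of the round emery stick, 75 mm below its middle
- stand: Fixed low wooden stand 180 x 80 x 26 mm, origin under its centre, with two 30 mm square recesses 18 mm deep at 45 mm either side of the centre along its x; the sticks stand in them and rise 132 mm above its top. Which stick is in which recess varies
- jar_mid (a point): Bystander: middle of a white jar 68 mm across, 85 mm high
- bench_block: Bystander: steel block 100 x 100 x 18 mm, origin under its centre
- caliper: Bystander: steel caliper 200 x 60 x 8 mm lying flat, origin under the middle of its beam
Not all that is in view belongs to the job. Leave any blue look-alike of the part that bears square_mid alone.

How it is judged:
At the end, for the whole second after the job is handed in: The centre of each stick's foot is within 14 mm of the floor point of one of the cells (so it is fully down in an empty cell), and both sticks are released ((distance between square_foot and floor0 below 0.014 m or distance between square_foot and floor1 below 0.014 m or distance between square_foot and floor2 below 0.014 m or distance between square_foot and floor3 below 0.014 m) and (distance between round_foot and floor0 below 0.014 m or distance between round_foot and floor1 below 0.014 m or distance between round_foot and floor2 below 0.014 m or distance between round_foot and floor3 below 0.014 m)); the robot touches nothing.
It fails at once if a bystander (jar, steel block, caliper) moved by more than 30 mm (distance of any of jar_mid, bench_block, caliper from where it was at the start of the episode above 0.03 m).
It also fails if it takes over 67 s, if anything falls off the work surface, if the arm or the gripper's body presses on something with over 40 N, if the wrist force passes 120 N, or if a joint passes its speed limit or range.

ROBOT

A 6-joint arm with a two-finger parallel gripper is mounted at the origin on the work surface. World frame = base frame: x ahead of the robot, y to its left, z up, the work surface at z = 0. Lengths are in m, angles in rad, forces in N, time in s.
With the tool pointing down it reaches from about 0.25 to 0.725 m from the base axis. Payload 4 kg.
Tool frame: the origin (TCP) lies on the centre line of the jaws, within the pads' length; the fingertips stand 11 mm ahead of it and the grasp point (between the pads) lies 8 mm behind it; z points along the fingers, x is the direction in which the jaws open and shut, and the axes are right-handed (so a half turn about z gives the same grasp; the last joint's range is limited). The gripper opens to 85 mm and grips with 20 to 120 N. Pads are 22 mm wide; open, the fingers measure 114 mm over their backs; the gripper's body (76 mm by 85 mm) begins 54 mm behind the grasp point. The pads swing forward as they close: fully open they stand 13 mm farther back than shut.
Start: joints at [-1.184, 0.241, 0.005, 1.335, 0, 1.571], TCP at [0.189, -0.463, 0.242] pointing down, gripper open.
Joint ranges: [-2.72, 2.72], [-1.05, 1.87], [-1.09, 1.28], [-1.99, 2.15], [-1.42, 1.44], [-3.14, 3.14]. Speed limits (rad/s): [2.79, 2.79, 3.14, 3.14, 3.14, 3.14].

INTERFACE

Orientations are given as a unit quaternion [x, y, z, w].
In Python, from workcell import bot, viewer, order gives the robot as it stands. The module is installed in compiled form; this text tells all that it offers.
- The arm moves only by the tool send_rows, never from a script. Its argument "increments" is a list that holds one entry, the list of rows, each a list of 4 numbers: the shift along the tool's x, y, z in m, then the turn about the tool's z in degrees. A call has exactly 8 rows; each row shifts and turns the pose as measured when the row begins, along the tool's axes as they then stand; what a row does not reach is not made up. A row lasts 1/10 s, in which the tool goes at most 50 mm and 8.59 degrees, less where a joint would pass 70% of its speed; a pose out of reach is approached as far as the arm can. A call is refused whole if a number of a shift passes 0.05 or a number of a turn 8.59, either way. A call with a gripper value outside its range is refused whole. "hand" is the closure, from -1 (fully open) to 1 (shut), so that 0 is half open, set as the call begins (left out, the last holds). The fingers move at their own pace and stop on an object; the grip force is fixed at half the most. Time passes only in rows, so rows that do not move let the fingers close, or fill a call up. It gives the time, the measured TCP pose, the force and the opening at its end, in the units of the state.
- bot.get_obs(): the state, without advancing time (a new reading comes with each control period).
- viewer.camera(name): name is "scene" or "top" or "wrist"; returns a dict with "image" (400x640x3 uint8, red, green, blue), "range_z" (400x640 float32, m along the optical axis (not along the pixel's ray), 0 where there is no reading), "camera_matrix" (3x3 intrinsics, pixels), "eye" and "rotation" of the camera in the world. Camera axes: x right, y down, z forward; pixel columns grow to the right and rows downward; lengths in m; the calibration is good to about 2 mm. A picture is of the moment at which its call begins.
- order.job_done(): hands the job in, once; it reports no verdict.
The state is a dict: "clock": time; "joint_pos": joint angles; "joint_vel": joint speeds; "tau": joint torques, N m; "eef_pos": TCP position; "tool_rot": TCP orientation; "ft_force": force on the tool from outside, world axes, zero at the start; "ft_torque": the same for the moment, N m; "grip_width": finger opening in m.
Only numpy, scipy, OpenCV 4.12 (cv2) and the standard library are available. Lean on these libraries where they do the work, as an engineer would, in place of code of your own. Each camera call takes 0.05 s, during which the arm holds its last target.

## Working session

There is one attempt and no reset: what is moved stays moved. The work goes in short steps, Python scripts to look and compute and a tool call to move; the robot and the scene stay as the last step left them, time stands still between calls to the robot, and variables do not carry over. Pictures are saved under pics/ and viewed, and the job is handed in when it is done.

Besides the shell and the picture viewer there is one more tool, called after ">>>" as name(argument=value, ...), one argument or row to a line, values as JSON. send_rows: Moves the arm, as the interface text tells. Its arguments: {"type":"object","properties":{"increments":{"type":"array","items":{"type":"array","items":{"type":"array","items":{"type":"number"}}}},"hand":{"type":"number"}},"required":["increments"]}

```bash
mkdir -p pics
cat > h.py <<'E'
import numpy as np, cv2
from workcell import bot, viewer, order
def grab(n):
    c=viewer.camera(n); return c
def save(c,name,s=1):
    im=cv2.cvtColor(c["image"],cv2.COLOR_RGB2BGR)
    cv2.imwrite("pics/"+name+".png",im)
def pts(c):
    K=np.array(c["camera_matrix"]);z=c["range_z"]
    v,u=np.mgrid[0:z.shape[0],0:z.shape[1]]
    P=np.stack([(u-K[0,2])/K[0,0]*z,(v-K[1,2])/K[1,1]*z,z],-1)
    return P@np.array(c["rotation"]).T+np.array(c["eye"])
E
python3 - <<'E'
from h import *
import pickle
D={}
for n in ["scene","top","wrist"]:
    c=grab(n);save(c,n+"0");D[n]=c
    print(n,c["eye"],np.round(c["rotation"],3).tolist(),np.round(c["camera_matrix"],1).tolist())
pickle.dump(D,open("d0.pkl","wb"))
print(bot.get_obs())
E
```

```text
scene [1.13217039 0.26890877 0.9527023 ] [0.476, 0.822, -0.267, -0.163] [[369.7, 0.0, 315.7], [0.0, 369.7, 202.9], [0.0, 0.0, 1.0]]
top [ 0.53202092 -0.00834504  1.11220364] [-0.702, 0.712, -0.025, 0.027] [[425.9, 0.0, 320.5], [0.0, 425.9, 187.7], [0.0, 0.0, 1.0]]
wrist [ 0.26013922 -0.43328248  0.37295316] [0.82, -0.551, -0.086, 0.127] [[303.3, 0.0, 314.2], [0.0, 303.3, 194.5], [0.0, 0.0, 1.0]]
{'clock': 0.15, 'joint_pos': array([-1.18403086e+00,  2.41246815e-01,  3.98244237e-03,  1.33521213e+00,
       -1.14209971e-05,  1.57078437e+00]), 'joint_vel': array([-0.00108288, -0.00229786,  0.00316395,  0.00177347, -0.00105377,
        0.0012119 ]), 'tau': array([-4.38250454e-04, -3.72633827e+01,  2.52638894e+01,  1.24101926e-02,
        5.95105234e-05, -2.69579409e-06]), 'eef_pos': array([ 0.18840916, -0.46261367,  0.24159446]), 'tool_rot': array([ 8.29820731e-01, -5.58029433e-01, -7.00304707e-04, -4.64064320e-04]), 'ft_force': array([ 0.71499379, -0.93807921, -0.00606079]), 'ft_torque': array([0.03342516, 0.01159234, 0.03498915]), 'grip_width': 0.08530280072265232}
```

Add to h.py:
```python
from scipy.spatial.transform import Rotation as R
def Rm(c):
    r=np.array(c["rotation"]); return R.from_quat(r).as_matrix() if r.shape==(4,) else r
def pts(c):
    K=np.array(c["camera_matrix"]);z=c["range_z"]
    v,u=np.mgrid[0:z.shape[0],0:z.shape[1]]
    P=np.stack([(u-K[0,2])/K[0,0]*z,(v-K[1,2])/K[1,1]*z,z],-1)
    return P@Rm(c).T+np.array(c["eye"])
def proj(c,p):
    q=(np.atleast_2d(p)-c["eye"])@Rm(c); K=np.array(c["camera_matrix"]); 
    return np.c_[q[:,0]/q[:,2]*K[0,0]+K[0,2],q[:,1]/q[:,2]*K[1,1]+K[1,2]]
```

```text
(no output)
```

View pics/scene0.png

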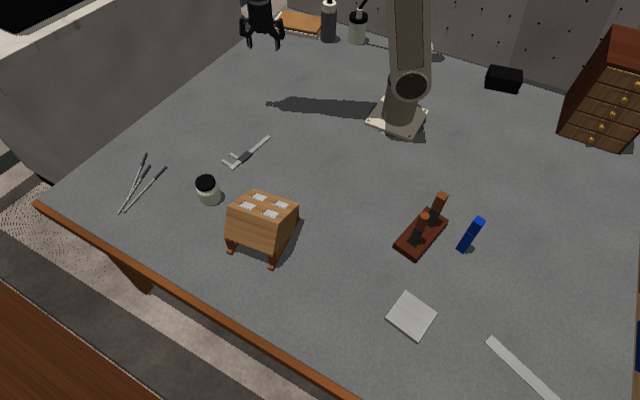

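View pics/top0.png

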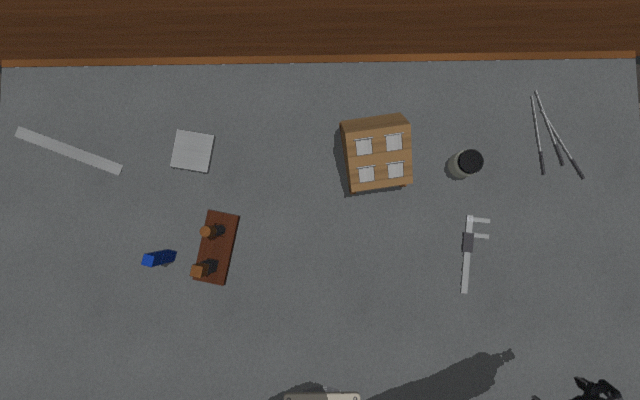

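View pics/wrist0.png

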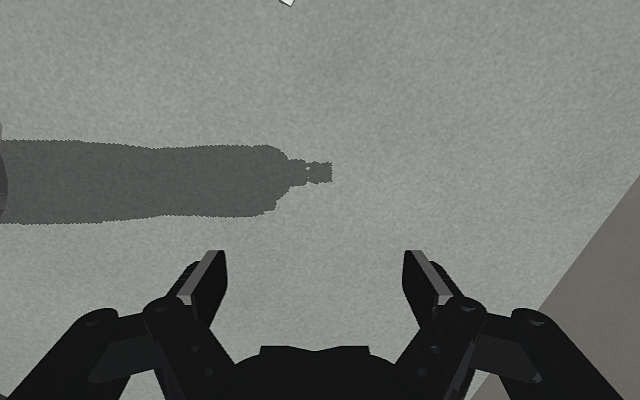

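Run:
```python
from h import *
import pickle
D=pickle.load(open("d0.pkl","rb"))
im=cv2.cvtColor(D["top"]["image"],cv2.COLOR_RGB2BGR)
a=cv2.resize(im[200:295,130:260],None,fx=4,fy=4,interpolation=cv2.INTER_CUBIC)[:,:400]
b=cv2.resize(im[105:200,330:430],None,fx=4,fy=4,interpolation=cv2.INTER_CUBIC)
cv2.imwrite("pics/crop.png",np.hstack([a,b]))
P=pts(D["top"])
for u,v in [(204,231),(197,271),(215,250),(232,222),(364,146),(394,142),(366,173),(396,169),(150,260),(466,165),(192,150)]:
    print((u,v),np.round(P[v,u],4))
# rack face plane
z=P[...,2]
m=np.zeros(z.shape,bool); m[112:193,338:414]=True
m&=(z>0.06)
q=P[m]; 
n=None
for i in range(10):
    c=q.mean(0); u_,s,vt=np.linalg.svd(q-c); n=vt[2]*np.sign(vt[2][2]); d=abs((q-c)@n); q=q[d<max(0.003,2*d.std())] if i<9 else q
print("plane",c,n,len(q),d.std(),"tilt",np.degrees(np.arccos(n[2])),"yaw",np.arctan2(-n[1],-n[0]))
# flaps white
hsv=cv2.cvtColor(im,cv2.COLOR_BGR2HSV)
w=((hsv[...,1]<60)&(hsv[...,2]>140)&m).astype(np.uint8)
N,l,st,ce=cv2.connectedComponentsWithStats(w)
for i in range(1,N):
    if st[i,4]>50: print(st[i],ce[i],np.round(P[l==i].mean(0),4),np.round(np.median(P[l==i],0),4))
# stick tops
for name,(u,v) in dict(round=(205,231),sq=(197,271)).items():
    m=np.zeros(z.shape,bool); m[v-12:v+12,u-14:u+14]=True
    m&=(z>0.13)
    p=P[m];p=p[p[:,2]>np.percentile(p[:,2],60)-0.004]
    print(name,len(p),p.min(0),p.max(0),p.mean(0), cv2.minAreaRect((p[:,:2]*1000).astype(np.float32)))
# stand
m=np.zeros(z.shape,bool);m[200:295,185:245]=True
m&=(z>0.018)&(z<0.034)
print("stand",cv2.minAreaRect((P[m][:,:2]*1000).astype(np.float32)),np.median(P[m][:,2]))
```

```text
(204, 231) [0.5087 0.2553 0.1578]
(197, 271) [0.4209 0.2697 0.16  ]
(215, 250) [0.4572 0.2635 0.0262]
(232, 222) [0.5273 0.2204 0.0271]
(364, 146) [ 0.698  -0.1075  0.1411]
(394, 142) [ 0.7065 -0.1769  0.1403]
(366, 173) [ 0.6392 -0.1144  0.1063]
(396, 169) [ 0.6478 -0.186   0.1053]
(150, 260) [0.4457 0.3776 0.1514]
(466, 165) [ 0.6573 -0.3587  0.0871]
(192, 150) [0.715  0.3264 0.0182]
plane [ 0.67026379 -0.12408566  0.25028242] [-6.66156678e-04 -9.91115802e-01  1.33000086e-01] 218 0.0009626584208357221 tilt 82.35700960218698 yaw 1.570124198899975
[386 133  16  18 214] [393.64018692 142.1728972 ] [ 0.706  -0.176   0.1402] [ 0.7064 -0.1759  0.14  ]
[356 139  16  16 209] [363.54066986 146.79904306] [ 0.6948 -0.1057  0.1493] [ 0.6963 -0.1058  0.1402]
[388 163  15  15 192] [395.20833333 169.79166667] [ 0.6453 -0.1832  0.1103] [ 0.6458 -0.1842  0.105 ]
[359 166  15  16 190] [366.11578947 174.06315789] [ 0.6362 -0.1142  0.1103] [ 0.637  -0.1147  0.1045]
round 104 [ 0.49748622 -0.00834504  0.15425552] [0.53202092 0.26461366 1.11220364] [0.50919224 0.24570863 0.18577986] ((514.4076538085938, 127.85978698730469), (22.765365600585938, 273.7328186035156), 2.6141507625579834)
sq 142 [ 0.40722666 -0.00834504  0.15459985] [0.53202092 0.28648888 1.11220364] [0.42289194 0.26830405 0.17167851] ((466.6523132324219, 136.89662170410156), (32.174625396728516, 316.91888427734375), 18.433996200561523)
stand ((464.9283447265625, 263.2541198730469), (81.49980163574219, 180.2796173095703), 77.73423767089844) 0.026408366441077025
```

View pics/crop.png

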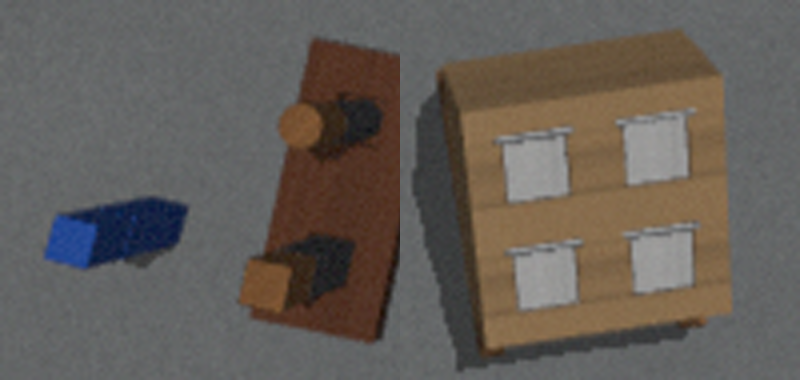

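Run:
```python
from h import *
import pickle
D=pickle.load(open("d0.pkl","rb"))
for cam in ["top","scene"]:
    c=D[cam]; im=c["image"]; P=pts(c); z=P[...,2].copy(); z[c["range_z"]<=0]=-1
    box=(abs(P[...,0]-.68)<.13)&(abs(P[...,1]+.145)<.12)&(z>0.06)&(z<.2)
    # normals via plane RANSAC with expected tilt
    Q=P[box]; rng=np.random.default_rng(0); best=None
    for _ in range(1500):
        t=Q[rng.choice(len(Q),3,False)]; n=np.cross(t[1]-t[0],t[2]-t[0]); l=np.linalg.norm(n)
        if l<1e-5: continue
        n/=l; n*=np.sign(n[2])
        if abs(n[2]-.866)>.06: continue
        k=(abs((Q-t[0])@n)<.0025).sum()
        if best is None or k>best[0]: best=(k,n,t[0])
    k,n,p0=best; 
    inl=Q[abs((Q-p0)@n)<.003]; cc=inl.mean(0); n=np.linalg.svd(inl-cc)[2][2]; n*=np.sign(n[2])
    yaw=np.arctan2(-n[1],-n[0])
    print(cam,len(inl),"n",n.round(4),"tilt",np.degrees(np.arccos(n[2])),"yaw",yaw)
    ex=np.array([np.cos(yaw),np.sin(yaw),0]); 
    on=box&(abs((P-cc)@n)<.003)
    sl=np.cross([-np.sin(yaw),np.cos(yaw),0],n); ey=np.cross(n,sl)
    q=np.c_[(P[on]-cc)@sl,(P[on]-cc)@ey]*1000
    r=cv2.minAreaRect(q.astype(np.float32)); print(" face rect",r, "ctr world",cc+sl*r[0][0]/1e3+ey*r[0][1]/1e3)
    hsv=cv2.cvtColor(im,cv2.COLOR_RGB2HSV)
    w=((hsv[...,1]<70)&(hsv[...,2]>120)&box).astype(np.uint8)
    N,l,st,ce=cv2.connectedComponentsWithStats(w)
    K=np.array(c["camera_matrix"])
    for i in range(1,N):
        if st[i,4]<40: continue
        v,u=np.where(l==i); d=np.c_[(u-K[0,2])/K[0,0],(v-K[1,2])/K[1,1],np.ones(len(u))]@Rm(c).T
        X=c["eye"]+d*(((cc-c["eye"])@n)/(d@n))[:,None]
        g=np.c_[(X-cc)@sl,(X-cc)@ey]*1000
        rr=cv2.minAreaRect(g.astype(np.float32))
        print("  flap",ce[i].round(1),"mean",X.mean(0).round(4),"rect",np.round(rr[1],1),round(rr[2],1),"ctr",(cc+sl*rr[0][0]/1e3+ey*rr[0][1]/1e3).round(4))
    for name,x,y in [("round",.509,.254),("sq",.421,.27)]:
        m=(abs(P[...,0]-x)<.03)&(abs(P[...,1]-y)<.03)&(z>.153)&(z<.168)
        p=P[m]; print(name,len(p),p.mean(0).round(4),cv2.minAreaRect((p[:,:2]*1000).astype(np.float32)))
```

```text
top 3440 n [-0.4963 -0.066   0.8656] tilt 30.04692469948454 yaw 0.13213018627950418
 face rect ((-3.5125885009765625, -0.18688201904296875), (151.8883514404297, 150.69300842285156), 0.3139103949069977) ctr world [ 0.67089195 -0.14557286  0.12311898]
  flap [393.3 141.6] mean [ 0.7071 -0.175   0.1417] rect [38.7 42.8] 89.8 ctr [ 0.7068 -0.1739  0.1416]
  flap [363.6 147.1] mean [ 0.6957 -0.1066  0.1403] rect [35.2 37. ] 88.7 ctr [ 0.6952 -0.1066  0.14  ]
  flap [395.  169.2] mean [ 0.6472 -0.1833  0.1066] rect [40.4 42.9] 89.8 ctr [ 0.6468 -0.1831  0.1065]
  flap [366.  173.5] mean [ 0.6379 -0.1143  0.1066] rect [45.1 42.5] 89.7 ctr [ 0.6378 -0.1147  0.1065]
round 105 [0.5086 0.2529 0.1581] ((508.6554260253906, 252.75302124023438), (23.723421096801758, 22.352691650390625), 89.39957427978516)
sq 145 [0.4214 0.2723 0.1581] ((421.1441345214844, 273.0431213378906), (26.541210174560547, 26.424102783203125), 78.59266662597656)
scene 1383 n [-0.4948 -0.0653  0.8666] tilt 29.936708073861723 yaw 0.13113110448946486
 face rect ((-7.5535888671875, -2.0635452270507812), (156.9586181640625, 151.7677001953125), 0.2855491638183594) ctr world [ 0.66740176 -0.14589263  0.12324313]
  flap [258.9 196.8] mean [ 0.6456 -0.1814  0.1081] rect [43.6 35.9] 5.0 ctr [ 0.6458 -0.1819  0.1082]
  flap [246.8 205.2] mean [ 0.7058 -0.1746  0.143 ] rect [40.6 40.2] 1.9 ctr [ 0.7053 -0.1756  0.1426]
  flap [280.5 204.2] mean [ 0.637  -0.1135  0.1083] rect [41.2 43.8] 1.2 ctr [ 0.636  -0.1162  0.1076]
  flap [270.5 213.4] mean [ 0.6959 -0.1046  0.1426] rect [41.4 37.1] 1.5 ctr [ 0.6964 -0.1051  0.1428]
round 72 [0.5079 0.2539 0.1584] ((506.3047790527344, 253.6874542236328), (23.79917335510254, 25.51123046875), 88.94951629638672)
sq 82 [0.4206 0.2729 0.1583] ((418.4376220703125, 272.8227233886719), (25.154207229614258, 27.274057388305664), 79.45333862304688)
```

```bash
cat >> h.py <<'E'
def st(p=True):
    o=bot.get_obs(); r=R.from_quat(o["tool_rot"]); m=r.as_matrix()
    if p: print("t",round(o["clock"],2),"pos",o["eef_pos"].round(4),"yaw",round(np.degrees(np.arctan2(m[1,0],m[0,0])),1),"tilt z",m[:,2].round(3),"F",o["ft_force"].round(1),"T",o["ft_torque"].round(2),"w",round(o["grip_width"],4),"q",o["joint_pos"].round(2))
    return o,m
def plan(target,yaw=None,nrows=None,step=.045):
    """rows toward world target and world yaw(deg), in tool axes"""
    o,m=st(); p=o["eef_pos"]; y=np.degrees(np.arctan2(m[1,0],m[0,0]))
    dy=0 if yaw is None else yaw-y   # signed, no wrap
    d=np.array(target)-p
    n=nrows or max(int(np.ceil(np.linalg.norm(d)/step)),int(np.ceil(abs(dy)/8.2)),1)
    A=m.copy(); rows=[]
    for i in range(n):
        rows.append([*(A.T@(d/n)).round(4).tolist(),round(-dy/n,2)])
        A=R.from_euler("z",dy/n,degrees=True).as_matrix()@A
    print("d",d.round(4),"dyaw",round(dy,1),n); 
    for r in rows: print(r,end=",")
    print()
E
python3 -c "
from h import *
plan([.4214,.2726,.26],78.5)"
```

```text
t 0.15 pos [ 0.1884 -0.4626  0.2416] yaw -67.8 tilt z [-0.001  0.002 -1.   ] F [ 0.7 -0.9 -0. ] T [0.03 0.01 0.03] w 0.0853 q [-1.18  0.24  0.    1.34 -0.    1.57]
d [0.233  0.7352 0.0184] dyaw 146.3 18
[-0.0329, -0.0274, -0.001, np.float64(-8.13)],[-0.0287, -0.0318, -0.001, np.float64(-8.13)],[-0.024, -0.0355, -0.001, np.float64(-8.13)],[-0.0187, -0.0386, -0.001, np.float64(-8.13)],[-0.0131, -0.0408, -0.001, np.float64(-8.13)],[-0.0072, -0.0422, -0.001, np.float64(-8.13)],[-0.0011, -0.0428, -0.001, np.float64(-8.13)],[0.005, -0.0426, -0.001, np.float64(-8.13)],[0.0109, -0.0414, -0.001, np.float64(-8.13)],[0.0167, -0.0395, -0.0011, np.float64(-8.13)],[0.0221, -0.0367, -0.0011, np.float64(-8.13)],[0.0271, -0.0332, -0.0011, np.float64(-8.13)],[0.0315, -0.0291, -0.0011, np.float64(-8.13)],[0.0353, -0.0243, -0.0011, np.float64(-8.13)],[0.0384, -0.0191, -0.0011, np.float64(-8.13)],[0.0407, -0.0135, -0.0011, np.float64(-8.13)],[0.0422, -0.0076, -0.0011, np.float64(-8.13)],[0.0428, -0.0015, -0.0011, np.float64(-8.13)],
```

>>> send_rows(
  increments=[
    [[-0.033,-0.027,-0.002,-8.1],[-0.029,-0.032,-0.002,-8.1],[-0.024,-0.035,-0.002,-8.1],[-0.019,-0.038,-0.002,-8.1],[-0.013,-0.041,-0.002,-8.1],[-0.007,-0.042,-0.002,-8.1],[-0.001,-0.043,-0.002,-8.1],[0.005,-0.042,-0.002,-8.1]],
  ],
  hand=-0.3,
)

```text
clock: 0.95
eef_pos: [0.2868, -0.1279, 0.2551]
tool_rot: [1.0, -0.01, -0.001, -0.003]
ft_force: [1.5, -0.3, -0.2]
grip_width: 0.0553
```

```bash
python3 -c "
from h import *
plan([.4214,.2726,.26],78.5)"
```

```text
t 0.95 pos [ 0.2868 -0.1279  0.2551] yaw -1.2 tilt z [-0.002  0.005 -1.   ] F [ 1.5 -0.3 -0.2] T [-0.04 -0.06  0.02] w 0.0553 q [-0.42 -0.14 -0.36  1.35  0.    1.17]
d [0.1346 0.4005 0.0049] dyaw 79.7 10
[0.0127, -0.0403, -0.0003, np.float64(-7.97)],[0.0181, -0.0382, -0.0003, np.float64(-7.97)],[0.0232, -0.0353, -0.0003, np.float64(-7.97)],[0.0279, -0.0317, -0.0004, np.float64(-7.97)],[0.032, -0.0276, -0.0004, np.float64(-7.97)],[0.0355, -0.0229, -0.0004, np.float64(-7.97)],[0.0384, -0.0177, -0.0005, np.float64(-7.97)],[0.0404, -0.0122, -0.0005, np.float64(-7.97)],[0.0417, -0.0065, -0.0005, np.float64(-7.97)],[0.0422, -0.0007, -0.0006, np.float64(-7.97)],
```

>>> send_rows(
  increments=[
    [[0.015,-0.046,-0.001,-8.5],[0.021,-0.044,-0.001,-8.5],[0.028,-0.04,-0.001,-8.5],[0.034,-0.035,-0.001,-8.5],[0.039,-0.029,0,-8.5],[0.043,-0.022,0,-8.5],[0.045,-0.015,0,-8.5],[0.046,-0.008,0,-8.5]],
  ],
)

```text
clock: 1.75
eef_pos: [0.4169, 0.249, 0.2615]
tool_rot: [0.83, 0.557, 0.002, -0.0]
ft_force: [0.7, -0.1, -0.2]
grip_width: 0.0556
```

```bash
python3 -c "
from h import *
plan([.4214,.2726,.22],78.5,8)"
```

```text
t 1.75 pos [0.4169 0.249  0.2615] yaw 67.7 tilt z [ 0.004  0.003 -1.   ] F [ 0.7 -0.1 -0.2] T [ 0.02 -0.05 -0.  ] w 0.0556 q [0.54 0.2  0.   1.37 0.   0.93]
d [ 0.0045  0.0236 -0.0415] dyaw 10.8 8
[0.0029, -0.0006, 0.0052, np.float64(-1.35)],[0.0029, -0.0005, 0.0052, np.float64(-1.35)],[0.0029, -0.0005, 0.0052, np.float64(-1.35)],[0.003, -0.0004, 0.0052, np.float64(-1.35)],[0.003, -0.0003, 0.0052, np.float64(-1.35)],[0.003, -0.0003, 0.0052, np.float64(-1.35)],[0.003, -0.0002, 0.0052, np.float64(-1.35)],[0.003, -0.0001, 0.0052, np.float64(-1.35)],
```

>>> send_rows(
  increments=[
    [[0.008,-0.001,0.005,-3.6],[0.008,-0.001,0.005,-3.6],[0.008,-0.001,0.005,-3.6],[0,0,0.01,0],[0,0,0.015,0],[0,0,0.01,0],[0,0,0,0],[0,0,0,0]],
  ],
)

```text
clock: 2.55
eef_pos: [0.4215, 0.2791, 0.2047]
tool_rot: [0.77, 0.638, -0.001, -0.0]
ft_force: [0.1, -0.6, 0.7]
grip_width: 0.0555
```

```bash
python3 -c "
from h import *
plan([.4214,.2726,.12],78.5,6)
c=grab('wrist');save(c,'w1')"
```

```text
t 2.55 pos [0.4215 0.2791 0.2047] yaw 79.4 tilt z [-0.001  0.    -1.   ] F [ 0.1 -0.6  0.7] T [-0.03 -0.08 -0.01] w 0.0555 q [ 0.58  0.27 -0.05  1.25  0.    0.77]
d [-0.0001 -0.0065 -0.0847] dyaw -0.9 6
[-0.0011, 0.0002, 0.0141, np.float64(0.14)],[-0.0011, 0.0002, 0.0141, np.float64(0.14)],[-0.0011, 0.0002, 0.0141, np.float64(0.14)],[-0.0011, 0.0002, 0.0141, np.float64(0.14)],[-0.0011, 0.0002, 0.0141, np.float64(0.14)],[-0.0011, 0.0002, 0.0141, np.float64(0.14)],
```

View pics/w1.png

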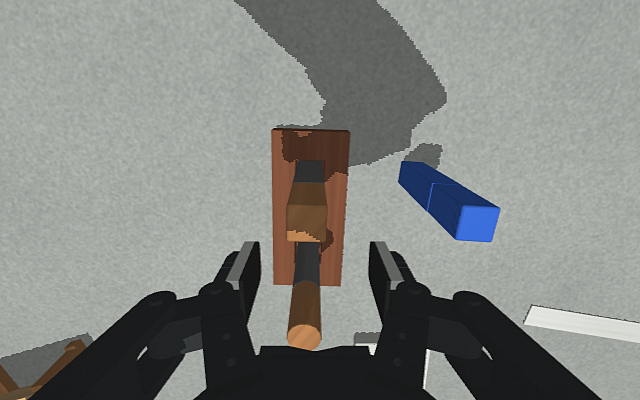

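```bash
python3 -c "
from h import *
o,m=st();c=grab('wrist');print(c['eye'])
print(proj(c,[o['eef_pos'],[.4214,.2726,.158],[.5086,.2533,.158],[.4214,.2726,.12]]))"
```

```text
t 2.6 pos [0.4215 0.2791 0.2047] yaw 79.4 tilt z [-0.001  0.    -1.   ] F [0.2 0.  0.5] T [ 0.01 -0.01 -0.01] w 0.0557 q [ 0.58  0.27 -0.05  1.25  0.    0.77]
[0.34469814 0.2936155  0.33627475]
[[314.34535536 264.83517392]
 [304.32942262 228.0206764 ]
 [301.58510369 340.63913802]
 [305.9367084  207.55032172]]
```

>>> send_rows(
  increments=[
    [[-0.006,0,0.0,0.8],[0,0,0.01,0],[0,0,0.015,0],[0,0,0.015,0],[0,0,0.015,0],[0,0,0.014,0],[0,0,0.01,0],[0,0,0,0]],
  ],
)

```text
clock: 3.45
eef_pos: [0.4225, 0.2728, 0.1242]
tool_rot: [0.775, 0.631, 0.004, -0.0]
ft_force: [0.7, -0.7, -0.8]
grip_width: 0.0555
```

```bash
python3 -c "
from h import *
plan([.4214,.2726,.12],78.5,2)"
```

```text
t 3.45 pos [0.4225 0.2728 0.1242] yaw 78.3 tilt z [ 0.006  0.005 -1.   ] F [ 0.7 -0.7 -0.8] T [-0.03  0.03  0.02] w 0.0555 q [ 0.57  0.33 -0.2   1.04  0.    0.78]
d [-0.0011 -0.0002 -0.0042] dyaw 0.2 2
[-0.0002, -0.0005, 0.0021, np.float64(-0.09)],[-0.0002, -0.0005, 0.0021, np.float64(-0.09)],
```

>>> send_rows(
  increments=[
    [[0,0,0.004,0],[0,0,0,0],[0,0,0,0],[0,0,0,0],[0,0,0,0],[0,0,0,0],[0,0,0,0],[0,0,0,0]],
  ],
  hand=1,
)

```text
clock: 4.25
eef_pos: [0.4237, 0.2736, 0.1219]
tool_rot: [0.775, 0.631, 0.006, 0.0]
ft_force: [0.2, 0.7, -0.6]
grip_width: 0.0256
```

```bash
python3 -c "
from h import *
st()"
```

```text
t 4.25 pos [0.4237 0.2736 0.1219] yaw 78.3 tilt z [ 0.009  0.007 -1.   ] F [ 0.2  0.7 -0.6] T [-0.   -0.04  0.01] w 0.0256 q [ 0.57  0.33 -0.21  1.03  0.    0.78]
```

>>> send_rows(
  increments=[
    [[0,0,-0.02,0],[0,0,-0.04,0],[0,0,-0.045,0],[0,0,-0.04,0],[0,0,-0.02,0],[0,0,0,0],[0,0,0,0],[0,0,0,0]],
  ],
)

```text
clock: 5.05
eef_pos: [0.4204, 0.2714, 0.2895]
tool_rot: [0.775, 0.631, 0.002, -0.0]
ft_force: [0.6, -0.4, -0.8]
grip_width: 0.0253
```

```bash
python3 -c "
from h import *
plan([.6364,-.1145,.27],97.5)"
```

```text
t 5.05 pos [0.4204 0.2714 0.2895] yaw 78.3 tilt z [ 0.003  0.003 -1.   ] F [ 0.6 -0.4 -0.8] T [-0.03 -0.   -0.04] w 0.0253 q [0.57 0.22 0.1  1.45 0.   0.78]
d [ 0.216  -0.3859 -0.0195] dyaw 19.2 10
[-0.0334, 0.029, 0.0019, np.float64(-1.92)],[-0.0344, 0.0278, 0.0019, np.float64(-1.92)],[-0.0353, 0.0267, 0.0019, np.float64(-1.92)],[-0.0362, 0.0255, 0.0019, np.float64(-1.92)],[-0.037, 0.0242, 0.0019, np.float64(-1.92)],[-0.0378, 0.023, 0.0019, np.float64(-1.92)],[-0.0385, 0.0217, 0.0019, np.float64(-1.92)],[-0.0392, 0.0204, 0.0019, np.float64(-1.92)],[-0.0399, 0.0191, 0.0018, np.float64(-1.92)],[-0.0405, 0.0177, 0.0018, np.float64(-1.92)],
```

>>> send_rows(
  increments=[
    [[-0.033,0.029,0.001,-1.9],[-0.034,0.028,0.001,-1.9],[-0.035,0.027,0.001,-1.9],[-0.036,0.025,0.001,-1.9],[-0.037,0.024,0.001,-1.9],[-0.038,0.023,0.001,-1.9],[-0.038,0.022,0.001,-1.9],[-0.039,0.02,0.001,-1.9]],
  ],
)

```text
clock: 5.85
eef_pos: [0.5929, -0.0399, 0.2619]
tool_rot: [0.676, 0.737, -0.008, -0.01]
ft_force: [1.1, 1.3, -0.8]
grip_width: 0.0256
```

```bash
python3 -c "
from h import *
plan([.6364,-.1145,.26],97.5,4)"
```

```text
t 5.85 pos [ 0.5929 -0.0399  0.2619] yaw 95.0 tilt z [-0.025  0.001 -1.   ] F [ 1.1  1.3 -0.8] T [-0.01 -0.06  0.1 ] w 0.0256 q [-0.07  0.45  0.35  1.5  -0.   -0.15]
d [ 0.0435 -0.0746 -0.0019] dyaw 2.5 4
[-0.0195, 0.0092, 0.0002, np.float64(-0.63)],[-0.0196, 0.009, 0.0002, np.float64(-0.63)],[-0.0197, 0.0088, 0.0002, np.float64(-0.63)],[-0.0198, 0.0086, 0.0002, np.float64(-0.63)],
```

>>> send_rows(
  increments=[
    [[-0.019,0.009,-0.002,-0.6],[-0.02,0.009,-0.002,-0.6],[-0.02,0.009,-0.001,-0.6],[-0.01,0.005,-0.001,-0.6],[-0.004,0.002,0,0],[0,0,0,0],[0,0,0,0],[0,0,0,0]],
  ],
)

```text
clock: 6.65
eef_pos: [0.631, -0.1178, 0.2466]
tool_rot: [0.663, 0.748, -0.016, -0.023]
ft_force: [0.1, -0.4, -0.9]
grip_width: 0.0253
```

```bash
python3 -c "
from h import *
plan([.6364,-.1145,.25],97.5,2)
for n in ['top','scene','wrist']:
    c=grab(n);save(c,n+'2')
    if n=='scene': cv2.imwrite('pics/s2c.png',cv2.resize(cv2.cvtColor(c['image'][100:290,180:380],cv2.COLOR_RGB2BGR),None,fx=3,fy=3))
"
```

```text
t 6.65 pos [ 0.631  -0.1178  0.2466] yaw 96.9 tilt z [-0.056  0.005 -0.998] F [ 0.1 -0.4 -0.9] T [-0.   -0.01 -0.03] w 0.0253 q [-0.18  0.59  0.53  1.58 -0.   -0.3 ]
d [0.0054 0.0033 0.0034] dyaw 0.6 2
[0.0013, 0.0028, -0.0018, np.float64(-0.28)],[0.0013, 0.0028, -0.0018, np.float64(-0.28)],
```

View pics/s2c.png

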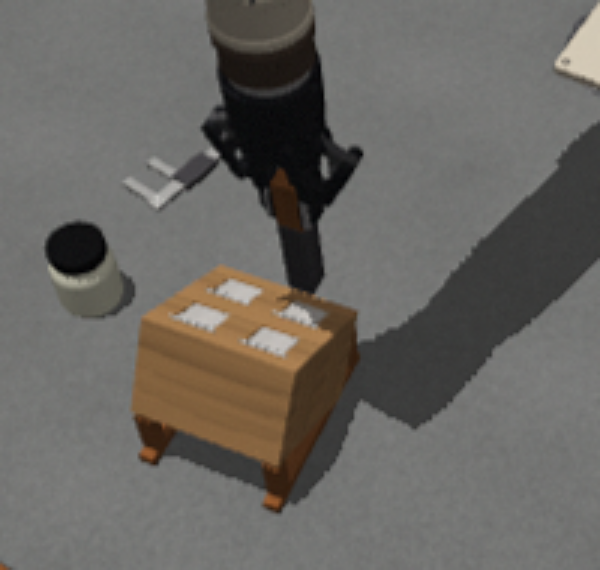

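View pics/wrist2.png

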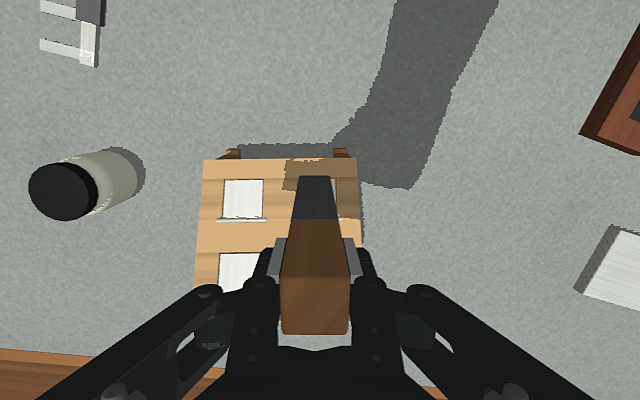

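```bash
cat >> h.py <<'E'
YAW=.1315; C=np.array([.671,-.1452,.1232])
ex=np.array([np.cos(YAW),np.sin(YAW),0]); ey=np.array([-np.sin(YAW),np.cos(YAW),0]); ez=np.array([0,0,1.])
sl=.866*ex+.5*ez; ax=.5*ex-.866*ez
M=[C-.035*sl+.035*ey,C-.035*sl-.035*ey,C+.035*sl+.035*ey,C+.035*sl-.035*ey]
def foot(cell,L=.114,g=.122,tilt=0):
    """foot in box frame rel mouth (mm), stick pivoted by tilt deg at grasp (8 mm behind TCP)"""
    o,m=st(); G=o["eef_pos"]-.008*m[:,2]
    a=np.radians(tilt); zz=m[:,2]; b=np.cross(ey,zz); 
    f=G+g*(R.from_rotvec(-ey*a).as_matrix()@zz)
    d=f-M[cell]; q=G-M[cell]
    print("foot rel mouth x,y,z mm",(1000*np.array([d@ex,d@ey,d[2]])).round(1),"s,y,depth",(1000*np.array([d@sl,d@ey,d@ax])).round(1),"G xyz",(1000*np.array([q@ex,q@ey,q[2]])).round(1))
def rows_box(dx,dy,dz,n):
    """world shift in box axes (mm) -> tool axis row"""
    o,m=st(False); d=(dx*ex+dy*ey+dz*ez)/1000/n; print("row x",n,(m.T@d).round(4))
E
python3 -c "
from h import *
foot(0); rows_box(1,0,0,1)
rows_box(11,2,-10,3)"
```

```text
t 6.8 pos [ 0.6313 -0.1178  0.2474] yaw 97.0 tilt z [-0.054  0.005 -0.999] F [ 0.7  0.1 -0.2] T [-0.04 -0.06 -0.01] w 0.0251 q [-0.18  0.58  0.54  1.58 -0.   -0.3 ]
foot rel mouth x,y,z mm [-11.5  -1.2  27.9] s,y,depth [  4.   -1.2 -29.9] G xyz [ -5.   -2.7 149.7]
row x 1 [ 0.      0.001  -0.0001]
row x 3 [0.0007 0.0038 0.0031]
```

>>> send_rows(
  increments=[
    [[0.001,0.005,0,-0.3],[0,0.005,0,0],[0,0.003,0,0],[0,0,0.005,0],[0,0,0.005,0],[0,0,0,0],[0,0,0,0],[0,0,0,0]],
  ],
)

```text
clock: 7.6
eef_pos: [0.6448, -0.1137, 0.2366]
tool_rot: [0.66, 0.751, -0.016, -0.021]
ft_force: [0.6, 0.2, -1.1]
grip_width: 0.0254
```

```bash
python3 -c "
from h import *
foot(0)"
```

```text
t 7.6 pos [ 0.6448 -0.1137  0.2366] yaw 97.4 tilt z [-0.053  0.005 -0.999] F [ 0.6  0.2 -1.1] T [-0.01 -0.03 -0.01] w 0.0254 q [-0.17  0.61  0.56  1.57 -0.   -0.3 ]
foot rel mouth x,y,z mm [ 2.5  1.  17.1] s,y,depth [ 10.7   1.  -13.5] G xyz [  8.9  -0.4 138.9]
```

>>> send_rows(
  increments=[
    [[0,-0.003,0,0],[0,0,0.006,0],[0,0,0.006,0],[0,0,0.006,0],[0,0,0.006,0],[0,0,0.006,0],[0,0,0.002,0],[0,0,0,0]],
  ],
)

```text
clock: 8.4
eef_pos: [0.6401, -0.1143, 0.2064]
tool_rot: [0.66, 0.751, -0.014, -0.019]
ft_force: [-0.8, 0.7, 0.1]
grip_width: 0.025
```

```bash
python3 -c "
from h import *
foot(0)"
```

```text
t 8.4 pos [ 0.6401 -0.1143  0.2064] yaw 97.4 tilt z [-0.047  0.004 -0.999] F [-0.8  0.7  0.1] T [-0.01  0.15  0.02] w 0.025 q [-0.17  0.6   0.46  1.48 -0.   -0.3 ]
foot rel mouth x,y,z mm [ -1.6   0.8 -13.2] s,y,depth [-8.   0.8 10.6] G xyz [  4.1  -0.4 108.6]
```

>>> send_rows(
  increments=[
    [[0,0,0.003,0],[0,-0.003,0,0],[0,-0.004,0,0],[0,-0.004,0,0],[0,-0.004,0,0],[0,-0.004,0,0],[0,-0.004,0,0],[0,-0.004,0,0]],
  ],
)

```text
clock: 9.2
eef_pos: [0.6221, -0.1167, 0.2058]
tool_rot: [0.659, 0.752, -0.005, -0.01]
ft_force: [5.6, 0.0, -1.1]
grip_width: 0.0252
```

```bash
python3 -c "
from h import *
foot(0)
c=grab('scene');save(c,'s3');cv2.imwrite('pics/s3c.png',cv2.resize(cv2.cvtColor(c['image'][100:290,180:380],cv2.COLOR_RGB2BGR),None,fx=3,fy=3))
c=grab('wrist');save(c,'w3')
"
```

```text
t 9.2 pos [ 0.6221 -0.1167  0.2058] yaw 97.5 tilt z [-0.022  0.005 -1.   ] F [ 5.6  0.  -1.1] T [ 0.21 -1.49  0.02] w 0.0252 q [-0.19  0.54  0.36  1.41  0.   -0.32]
foot rel mouth x,y,z mm [-16.8   0.6 -13.9] s,y,depth [-21.5   0.6   3.6] G xyz [-14.2  -0.4 108.1]
```

View pics/s3c.png

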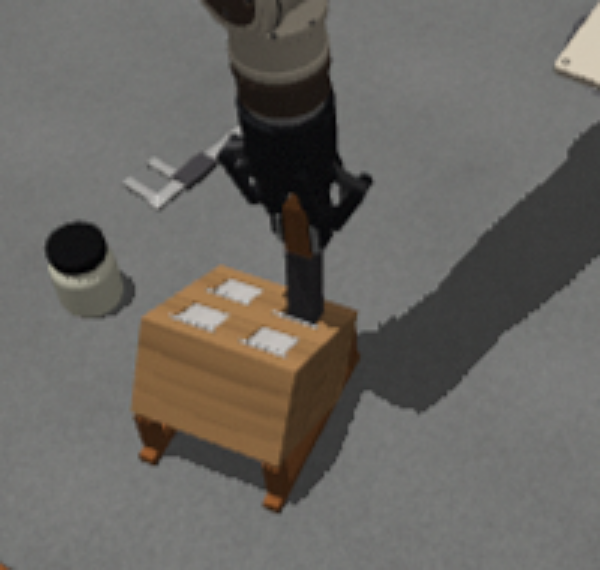

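View pics/w3.png

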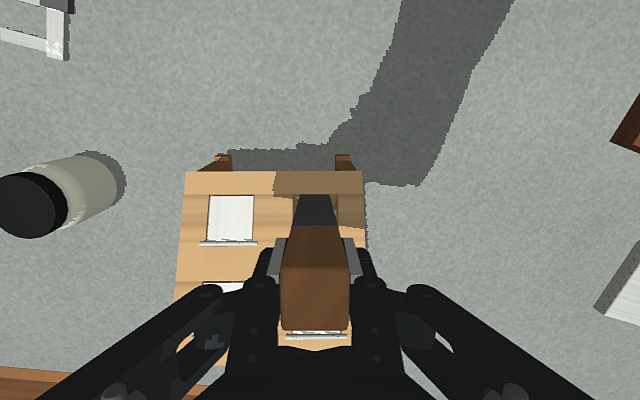

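>>> send_rows(
  increments=[
    [[0,-0.007,0,0],[0,-0.007,0,0],[0,-0.007,0,0],[0,-0.007,0.001,0],[0,-0.007,0.001,0],[0,0,0,0],[0,0,0,0],[0,0,0,0]],
  ],
)

```text
clock: 10.1
eef_pos: [0.58, -0.1218, 0.2024]
tool_rot: [0.66, 0.751, -0.009, -0.015]
ft_force: [-0.7, -0.5, -0.9]
grip_width: 0.0251
```

```bash
python3 -c "
from h import *
foot(0)
c=grab('scene');save(c,'s4');cv2.imwrite('pics/s4c.png',cv2.resize(cv2.cvtColor(c['image'][100:290,180:380],cv2.COLOR_RGB2BGR),None,fx=3,fy=3))
c=grab('wrist');save(c,'w4')
"
```

```text
t 10.1 pos [ 0.58   -0.1218  0.2024] yaw 97.4 tilt z [-0.034  0.005 -0.999] F [-0.7 -0.5 -0.9] T [ 0.05 -0.06  0.03] w 0.0251 q [-0.21  0.47  0.23  1.37 -0.   -0.34]
foot rel mouth x,y,z mm [-60.6   1.2 -17.3] s,y,depth [-61.1   1.2 -15.4] G xyz [-56.6   0.  104.7]
```

View pics/s4c.png

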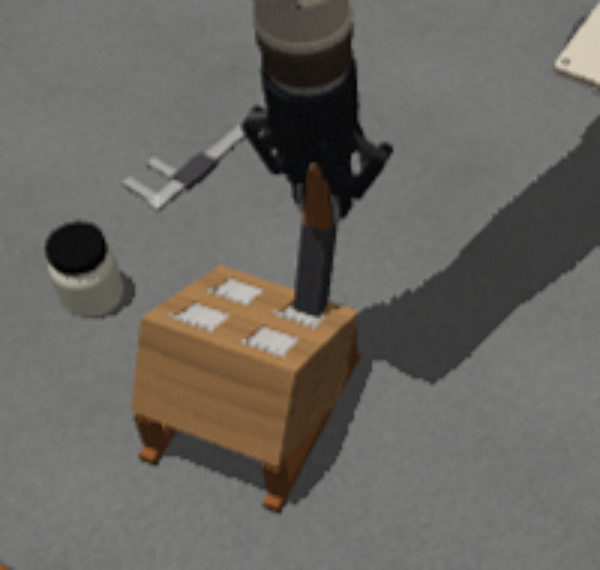

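View pics/w4.png

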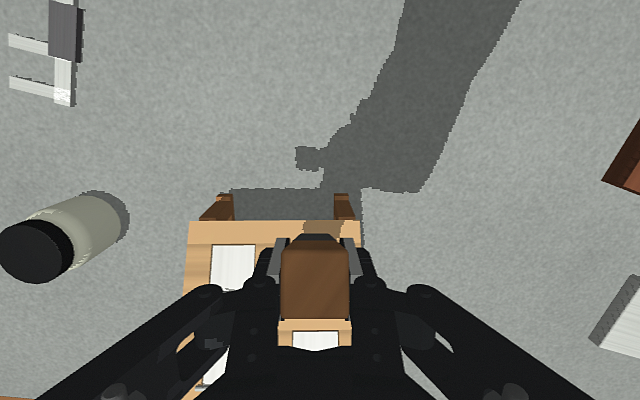

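```bash
cat >> h.py <<'E'
def stick(cell,cams=("scene",)):
    """points of stick in box frame rel. mouth: far face fit in x-z plane"""
    for n in cams:
        c=grab(n); P=pts(c); ok=c["range_z"]>0
        o,m=st(False); G=o["eef_pos"]-.008*m[:,2]
        d=P-M[cell]; B=np.stack([d@ex,d@ey,d[...,2]],-1)*1000
        g=G-M[cell]; gy=1000*g@ey; gx=1000*g@ex; gz=1000*g[2]
        k=ok&(abs(B[...,1]-gy)<13)&(B[...,2]>12+B[...,0]*.577)&(B[...,2]<gz-25)&(B[...,0]>gx-25)&(B[...,0]<gx+110)
        q=B[k]
        if len(q)<20: print(n,"few",len(q)); continue
        A=np.polyfit(q[:,2],q[:,0],1)
        for _ in range(3):
            r=q[:,0]-np.polyval(A,q[:,2]); qq=q[abs(r)<4]; A=np.polyfit(qq[:,2],qq[:,0],1)
        th=np.degrees(np.arctan(-A[0]))
        print(n,"face pts",len(qq),"tilt deg",round(th,1),"x at z0",round(A[1],1),"res",np.std(qq[:,0]-np.polyval(A,qq[:,2])).round(2),"y mean",qq[:,1].mean().round(1),"low z",qq[:,2].min().round(1),"G",round(gx,1),round(gy,1),round(gz,1))
E
python3 -c "
from h import *
stick(0)"
```

```text
scene face pts 206 tilt deg 20.8 x at z0 -5.1 res 1.5 y mean 0.2 low z 6.8 G -55.8 0.0 104.8
```

>>> send_rows(
  increments=[
    [[0,-0.002,-0.007,0],[0,-0.001,-0.005,0],[0,0.005,-0.002,0],[0,0.005,-0.002,0],[0,0.003,0,0],[0,0,0,0],[0,0,0,0],[0,0,0,0]],
  ],
)

```text
clock: 11.05
eef_pos: [0.5927, -0.1202, 0.2192]
tool_rot: [0.659, 0.752, -0.009, -0.014]
ft_force: [0.0, -0.2, -0.7]
grip_width: 0.0255
```

```bash
python3 -c "
from h import *
foot(0,tilt=21);stick(0)
c=grab('scene');cv2.imwrite('pics/s5c.png',cv2.resize(cv2.cvtColor(c['image'][150:250,220:330],cv2.COLOR_RGB2BGR),None,fx=5,fy=5))
"
```

```text
t 11.05 pos [ 0.5927 -0.1202  0.2192] yaw 97.5 tilt z [-0.033  0.005 -0.999] F [ 0.  -0.2 -0.7] T [ 0.01 -0.02 -0.02] w 0.0255 q [-0.2   0.49  0.31  1.42 -0.   -0.33]
foot rel mouth x,y,z mm [-3.7  1.1  6.2] s,y,depth [-0.1  1.1 -7.3] G xyz [-4.380e+01 -1.000e-01  1.215e+02]
scene face pts 244 tilt deg 20.9 x at z0 13.8 res 1.4 y mean 0.1 low z 16.1 G -43.8 -0.1 121.5
```

View pics/s5c.png

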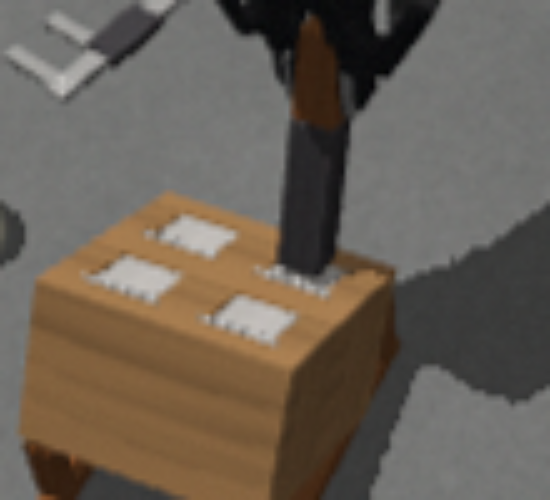

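>>> send_rows(
  increments=[
    [[0,-0.002,0,0],[0,0.002,0.004,0],[0,0.002,0.004,0],[0,0.0025,0.0045,0],[0,0.0025,0.0045,0],[0,0.0025,0.0045,0],[0,0.0025,0.0045,0],[0,0,0,0]],
  ],
)

```text
clock: 11.95
eef_pos: [0.6029, -0.1186, 0.1896]
tool_rot: [0.66, 0.751, -0.01, -0.016]
ft_force: [-0.6, -0.1, -0.2]
grip_width: 0.0252
```

```bash
python3 -c "
from h import *
foot(0,tilt=23);stick(0)
c=grab('scene');cv2.imwrite('pics/s6c.png',cv2.resize(cv2.cvtColor(c['image'][150:250,220:330],cv2.COLOR_RGB2BGR),None,fx=5,fy=5))
"
```

```text
t 11.95 pos [ 0.6029 -0.1186  0.1896] yaw 97.4 tilt z [-0.037  0.005 -0.999] F [-0.6 -0.1 -0.2] T [-0.05  0.12 -0.03] w 0.0252 q [-0.19  0.52  0.29  1.37 -0.   -0.32]
foot rel mouth x,y,z mm [ 10.2   1.4 -22.1] s,y,depth [-2.2  1.4 24.2] G xyz [-33.4   0.2  91.9]
scene face pts 146 tilt deg 20.4 x at z0 12.1 res 1.63 y mean 0.7 low z 16.8 G -33.4 0.2 92.2
```

View pics/s6c.png

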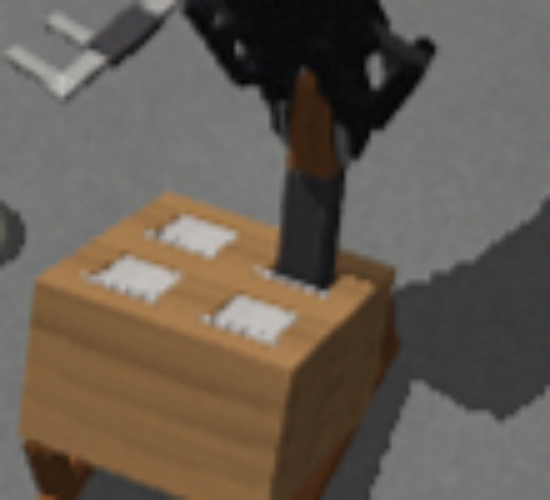

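>>> send_rows(
  increments=[
    [[0,-0.004,0.002,0],[0,-0.005,0.002,0],[0,-0.006,0.002,0],[0,-0.006,0.002,0],[0,-0.005,0.002,0],[0,0,0,0],[0,0,0,0],[0,0,0,0]],
  ],
)

```text
clock: 12.85
eef_pos: [0.5842, -0.1214, 0.186]
tool_rot: [0.659, 0.752, -0.001, -0.006]
ft_force: [3.0, 0.6, -1.6]
grip_width: 0.0256
```

```bash
python3 -c "
from h import *
foot(0,tilt=30);stick(0)
"
```

```text
t 12.85 pos [ 0.5842 -0.1214  0.186 ] yaw 97.5 tilt z [-0.01   0.006 -1.   ] F [ 3.   0.6 -1.6] T [ 0.1  -0.77  0.02] w 0.0256 q [-0.21  0.47  0.19  1.3   0.   -0.34]
foot rel mouth x,y,z mm [  7.5   0.8 -17.9] s,y,depth [-2.4  0.8 19.2] G xyz [-52.5  -0.1  88.3]
scene face pts 151 tilt deg 25.4 x at z0 3.4 res 1.68 y mean -0.0 low z 11.0 G -52.5 -0.1 88.3
```

>>> send_rows(
  increments=[
    [[0,-0.006,0.002,0],[0,-0.006,0.004,0],[0,0.001,0.006,0],[0,0.003,0.006,0],[0,0.003,0.006,0],[0,0.003,0.006,0],[0,0,0,0],[0,0,0,0]],
  ],
)

```text
clock: 13.7
eef_pos: [0.5873, -0.1224, 0.1605]
tool_rot: [0.659, 0.752, 0.004, 0.001]
ft_force: [3.0, 0.2, 4.6]
grip_width: 0.0254
```

```bash
python3 -c "
from h import *
foot(0,tilt=30);stick(0)
"
```

```text
t 13.7 pos [ 0.5873 -0.1224  0.1605] yaw 97.6 tilt z [ 0.007  0.004 -1.   ] F [3.  0.2 4.6] T [ 0.12 -0.78 -0.05] w 0.0254 q [-0.21  0.48  0.13  1.22  0.01 -0.34]
foot rel mouth x,y,z mm [ 12.1  -1.1 -42.4] s,y,depth [-10.8  -1.1  42.8] G xyz [-49.7  -1.4  62.8]
scene face pts 77 tilt deg 28.1 x at z0 0.5 res 1.8 y mean -1.1 low z 9.6 G -49.7 -1.4 62.7
```

>>> send_rows(
  increments=[
    [[0,0.003,0.005,0],[0,0.003,0.005,0],[0,0.003,0.005,0],[0,0.003,0.005,0],[0,0,0,0],[0,0,0,0],[0,0,0,0],[0,0,0,0]],
  ],
)

```text
clock: 14.55
eef_pos: [0.6007, -0.1208, 0.139]
tool_rot: [0.659, 0.752, 0.004, 0.002]
ft_force: [3.3, -0.4, 3.2]
grip_width: 0.025
```

```bash
python3 -c "
from h import *
foot(0,tilt=30);stick(0)
"
```

```text
t 14.55 pos [ 0.6007 -0.1208  0.139 ] yaw 97.6 tilt z [ 0.007  0.003 -1.   ] F [ 3.3 -0.4  3.2] T [ 0.07 -0.9  -0.05] w 0.025 q [-0.2   0.52  0.14  1.19  0.   -0.33]
foot rel mouth x,y,z mm [ 25.5  -1.3 -63.9] s,y,depth [-9.9 -1.3 68.1] G xyz [-36.3  -1.6  41.3]
scene face pts 17 tilt deg -56.2 x at z0 -24.7 res 1.8 y mean 1.1 low z 2.3 G -36.3 -1.6 41.3
```

>>> send_rows(
  increments=[
    [[0,0.002,0.005,0],[0,0.003,0.005,0],[0,0.003,0.005,0],[0,0.002,0.004,0],[0,0,0,0],[0,0,0,0],[0,0,0,0],[0,0,0,0]],
  ],
)

```text
clock: 15.4
eef_pos: [0.6121, -0.1196, 0.1203]
tool_rot: [0.659, 0.752, 0.004, 0.003]
ft_force: [2.1, 0.2, 4.9]
grip_width: 0.0255
```

```bash
python3 -c "
from h import *
foot(0,tilt=30)
c=grab('scene');cv2.imwrite('pics/s7c.png',cv2.resize(cv2.cvtColor(c['image'][150:250,220:330],cv2.COLOR_RGB2BGR),None,fx=5,fy=5))
"
```

```text
t 15.4 pos [ 0.6121 -0.1196  0.1203] yaw 97.5 tilt z [ 0.009  0.002 -1.   ] F [2.1 0.2 4.9] T [ 0.07 -0.61 -0.03] w 0.0255 q [-0.19  0.55  0.14  1.16  0.   -0.33]
foot rel mouth x,y,z mm [ 37.3  -1.7 -82.4] s,y,depth [-9.  -1.7 90. ] G xyz [-24.8  -1.9  22.6]
```

View pics/s7c.png

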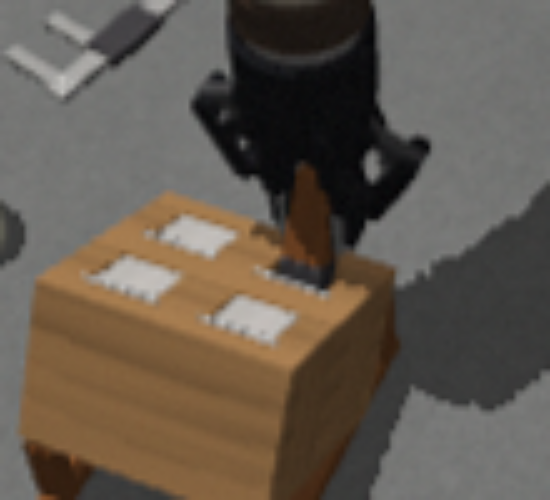

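>>> send_rows(
  increments=[
    [[0,0.003,0.004,0],[0,0.003,0.004,0],[0,0.003,0.004,0],[0,0,0,0],[0,0,0,0],[0,0,0,0],[0,0,0,0],[0,0,0,0]],
  ],
)

```text
clock: 16.25
eef_pos: [0.6124, -0.1194, 0.1205]
tool_rot: [0.66, 0.752, -0.0, -0.0]
ft_force: [2.5, 0.8, 4.6]
grip_width: 0.0252
```

```bash
python3 -c "
from h import *
foot(0,tilt=30)
"
```

```text
t 16.25 pos [ 0.6124 -0.1194  0.1205] yaw 97.5 tilt z [-0.001 -0.    -1.   ] F [2.5 0.8 4.6] T [ 0.1  -0.59  0.03] w 0.0252 q [-0.19  0.56  0.16  1.17 -0.   -0.32]
foot rel mouth x,y,z mm [ 36.5  -1.7 -82.9] s,y,depth [-9.9 -1.7 90. ] G xyz [-24.4  -1.7  22.8]
```

>>> send_rows(
  increments=[
    [[0,0,0,0],[0,0,0,0],[0,0,0,0],[0,0,-0.015,0],[0,0,-0.03,0],[0,0,-0.045,0],[0,0,-0.045,0],[0,0,-0.04,0]],
  ],
  hand=-0.3,
)

```text
clock: 17.05
eef_pos: [0.6023, -0.1184, 0.2817]
tool_rot: [0.66, 0.751, -0.013, -0.02]
ft_force: [0.8, -0.3, 0.0]
grip_width: 0.0557
```

```bash
python3 -c "
from h import *
st()
for n in ['scene','top']:
  c=grab(n);a=c['image'][150:250,220:330] if n=='scene' else c['image'][105:205,330:440]
  cv2.imwrite('pics/'+n+'8c.png',cv2.resize(cv2.cvtColor(a,cv2.COLOR_RGB2BGR),None,fx=5,fy=5))
  P=pts(c); d=P-M[0]; B=np.stack([d@sl,d@ey,-d@ax],-1)*1000
  k=(c['range_z']>0)&(abs(B[...,0])<60)&(abs(B[...,1])<20)&(B[...,2]>8)&(B[...,2]<75)
  q=B[k]; print(n,len(q),q.min(0).round(1),q.max(0).round(1))
  t=q[q[:,2]>q[:,2].max()-6]; print('top pts',len(t),t.mean(0).round(1))
plan([.5083,.2533,.25],78.5)
"
```

```text
t 17.05 pos [ 0.6023 -0.1184  0.2817] yaw 97.4 tilt z [-0.048  0.006 -0.999] F [ 0.8 -0.3  0. ] T [-0.01 -0.06 -0.02] w 0.0557 q [-0.19  0.51  0.5   1.61 -0.   -0.32]
scene 224 [-21.9 -15.7   8.3] [ 7.4 11.  63.5]
top pts 46 [-6.  -1.3 61.3]
top 48 [-20.6  -7.5  37.2] [-5.2 10.3 64.1]
top pts 38 [-11.9   1.1  60.5]
t 17.15 pos [ 0.6053 -0.1189  0.287 ] yaw 97.4 tilt z [-0.035  0.004 -0.999] F [1.2 0.3 0.2] T [-0.   -0.07 -0.03] w 0.0559 q [-0.19  0.51  0.51  1.61 -0.   -0.32]
d [-0.097   0.3722 -0.037 ] dyaw -18.9 9
[0.0424, -0.0052, 0.0047, np.float64(2.1)],[0.0421, -0.0068, 0.0047, np.float64(2.1)],[0.0419, -0.0083, 0.0048, np.float64(2.1)],[0.0415, -0.0098, 0.0048, np.float64(2.1)],[0.0411, -0.0113, 0.0049, np.float64(2.1)],[0.0407, -0.0128, 0.0049, np.float64(2.1)],[0.0402, -0.0143, 0.005, np.float64(2.1)],[0.0396, -0.0158, 0.005, np.float64(2.1)],[0.039, -0.0172, 0.005, np.float64(2.1)],
```

View pics/scene8c.png

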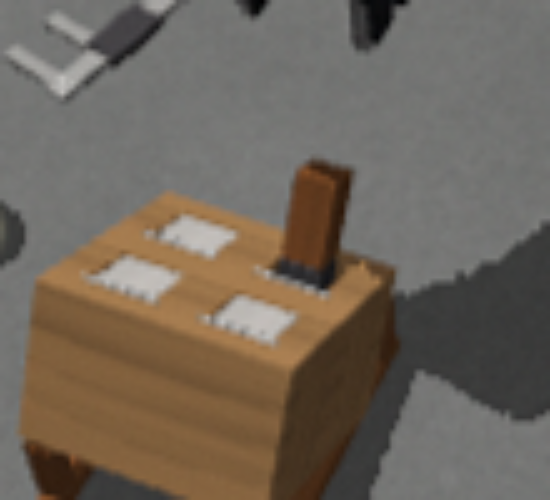

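>>> send_rows(
  increments=[
    [[0.042,-0.005,0.005,0],[0.045,-0.005,0.005,0],[0.045,-0.006,0.005,0],[0.045,-0.006,0.005,0],[0.045,-0.006,0.005,0],[0.045,-0.006,0.005,0],[0.045,-0.006,0.005,0],[0.04,-0.006,0.005,0]],
  ],
)

```text
clock: 17.95
eef_pos: [0.5084, 0.2279, 0.2408]
tool_rot: [0.665, 0.746, -0.017, -0.018]
ft_force: [-0.3, -0.2, -0.4]
grip_width: 0.056
```

```bash
python3 -c "
from h import *
plan([.5083,.2533,.21],97.5,4)
"
```

```text
t 17.95 pos [0.5084 0.2279 0.2408] yaw 96.6 tilt z [-0.049 -0.002 -0.999] F [-0.3 -0.2 -0.4] T [-0.03 -0.04 -0.03] w 0.056 q [0.41 0.39 0.21 1.44 0.02 0.3 ]
d [-0.0001  0.0254 -0.0308] dyaw 0.9 4
[0.0063, 0.0011, 0.0077, np.float64(-0.24)],[0.0063, 0.0011, 0.0077, np.float64(-0.24)],[0.0063, 0.0011, 0.0077, np.float64(-0.24)],[0.0063, 0.0011, 0.0077, np.float64(-0.24)],
```

>>> send_rows(
  increments=[
    [[0.01,0.001,0.005,0],[0.01,0.001,0.005,0],[0.005,0,0.005,0],[0,0,0.008,0],[0,0,0.008,0],[0,0,0,0],[0,0,0,0],[0,0,0,0]],
  ],
)

```text
clock: 18.75
eef_pos: [0.5025, 0.2525, 0.2021]
tool_rot: [0.665, 0.746, -0.023, -0.019]
ft_force: [0.1, -0.3, -0.3]
grip_width: 0.0558
```

```bash
python3 -c "
from h import *
plan([.5083,.2533,.12],97.5,6)
"
```

```text
t 18.75 pos [0.5025 0.2525 0.2021] yaw 96.6 tilt z [-0.059 -0.008 -0.998] F [ 0.1 -0.3 -0.3] T [ 0.02 -0.04 -0.02] w 0.0558 q [0.46 0.43 0.16 1.36 0.02 0.34]
d [ 0.0058  0.0008 -0.0821] dyaw 0.9 6
[0.0, 0.0018, 0.0136, np.float64(-0.15)],[0.0, 0.0018, 0.0136, np.float64(-0.15)],[0.0, 0.0018, 0.0136, np.float64(-0.15)],[0.0, 0.0018, 0.0136, np.float64(-0.15)],[0.0, 0.0018, 0.0136, np.float64(-0.15)],[0.0, 0.0018, 0.0136, np.float64(-0.15)],
```

>>> send_rows(
  increments=[
    [[0,0.004,0.006,0],[0,0.002,0.012,0],[0,0.002,0.014,0],[0,0.002,0.014,0],[0,0.001,0.014,0],[0,0.001,0.012,0],[0,0.001,0.008,0],[0,0,0,0]],
  ],
)

```text
clock: 19.55
eef_pos: [0.5129, 0.2527, 0.1155]
tool_rot: [0.666, 0.746, -0.022, -0.019]
ft_force: [0.1, -0.3, -0.4]
grip_width: 0.0554
```

```bash
python3 -c "
from h import *
plan([.5083,.2533,.12],97.5,2)
"
```

```text
t 19.55 pos [0.5129 0.2527 0.1155] yaw 96.5 tilt z [-0.057 -0.007 -0.998] F [ 0.1 -0.3 -0.4] T [ 0.03 -0.1   0.02] w 0.0554 q [0.45 0.5  0.05 1.17 0.02 0.33]
d [-0.0046  0.0006  0.0045] dyaw 1.0 2
[0.0006, -0.0024, -0.0021, np.float64(-0.5)],[0.0006, -0.0023, -0.0021, np.float64(-0.5)],
```

>>> send_rows(
  increments=[
    [[0,-0.003,-0.004,-0.5],[0,-0.002,-0.001,-0.5],[0,0,0,0],[0,0,0,0],[0,0,0,0],[0,0,0,0],[0,0,0,0],[0,0,0,0]],
  ],
  hand=1,
)

```text
clock: 20.35
eef_pos: [0.509, 0.2528, 0.1235]
tool_rot: [0.658, 0.752, -0.019, -0.018]
ft_force: [0.7, -0.3, -1.2]
grip_width: 0.0246
```

```bash
python3 -c "
from h import *
st()
c=grab('wrist');save(c,'w9')"
```

```text
t 20.35 pos [0.509  0.2528 0.1235] yaw 97.6 tilt z [-0.053 -0.005 -0.999] F [ 0.7 -0.3 -1.2] T [ 0.01 -0.08 -0.04] w 0.0246 q [0.45 0.49 0.05 1.18 0.02 0.32]
```

View pics/w9.png

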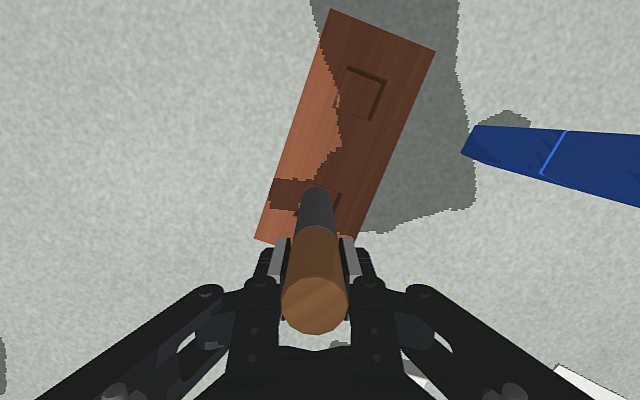

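>>> send_rows(
  increments=[
    [[0,0,-0.006,0],[0,-0.004,0,0],[0,-0.007,0,0],[0,-0.007,0,0],[0,-0.007,0,0],[0,-0.007,0,0],[0,-0.007,0,0],[0,-0.007,0,0]],
  ],
)

```text
clock: 21.2
eef_pos: [0.467, 0.2479, 0.1338]
tool_rot: [0.659, 0.752, -0.013, -0.014]
ft_force: [4.2, 1.1, -2.2]
grip_width: 0.0245
```

```bash
python3 -c "
from h import *
st()
c=grab('scene');cv2.imwrite('pics/s10c.png',cv2.resize(cv2.cvtColor(c['image'][160:270,370:480],cv2.COLOR_RGB2BGR),None,fx=5,fy=5))
"
```

```text
t 21.2 pos [0.467  0.2479 0.1338] yaw 97.5 tilt z [-0.038 -0.002 -0.999] F [ 4.2  1.1 -2.2] T [ 0.15 -0.76  0.03] w 0.0245 q [ 0.48  0.39 -0.07  1.14  0.02  0.35]
```

View pics/s10c.png

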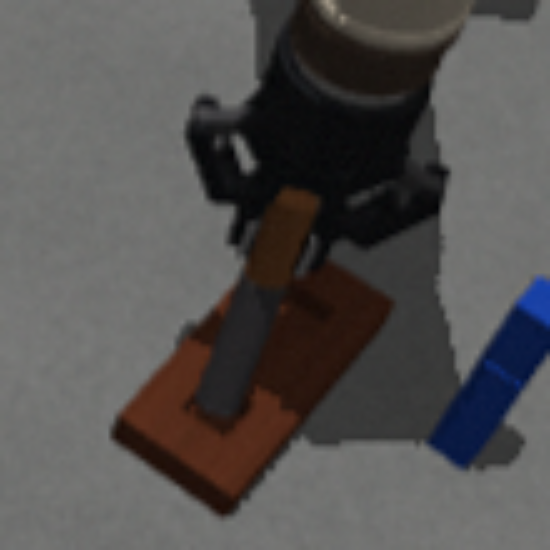

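>>> send_rows(
  increments=[
    [[0,-0.007,0.003,0],[0,-0.007,0.003,0],[0,-0.007,0.003,0],[0,-0.006,0.002,0],[0,0,0,0],[0,0,0,0],[0,0,0,0],[0,0,0,0]],
  ],
)

```text
clock: 22.05
eef_pos: [0.4376, 0.2435, 0.1259]
tool_rot: [0.659, 0.752, -0.012, -0.012]
ft_force: [4.1, 0.1, 1.7]
grip_width: 0.0248
```

```bash
cat >> h.py <<'E'
def rstick():
    """tilt of held stick by points on it, world, box-x/z plane (silhouette centre)"""
    c=grab("scene"); P=pts(c); o,m=st(); G=o["eef_pos"]-.008*m[:,2]
    d=(P-G); B=np.stack([d@ex,d@ey,d[...,2]],-1)*1000
    k=(c["range_z"]>0)&(abs(B[...,1])<6)&(B[...,2]<-25)&(B[...,2]>-100)&(B[...,0]>-10)&(B[...,0]<90)
    q=B[k]; A=np.polyfit(q[:,2],q[:,0],1)
    for _ in range(4):
        r=q[:,0]-np.polyval(A,q[:,2]); qq=q[abs(r)<5]; A=np.polyfit(qq[:,2],qq[:,0],1)
    th=np.arctan(-A[0]); print("tilt",np.degrees(th).round(1),"perp dist of face from G",(A[1]*np.cos(th)).round(1),len(qq),"res",np.std(qq[:,0]-np.polyval(A,qq[:,2])).round(1))
    return np.degrees(th)
E
python3 -c "
from h import *
rstick()
c=grab('scene');cv2.imwrite('pics/s11c.png',cv2.resize(cv2.cvtColor(c['image'][160:270,370:480],cv2.COLOR_RGB2BGR),None,fx=5,fy=5))
"
```

```text
t 22.1 pos [0.4376 0.2435 0.1259] yaw 97.5 tilt z [-0.035 -0.002 -0.999] F [ 3.2 -0.5  0.6] T [-0.05 -1.12 -0.01] w 0.0246 q [ 0.5   0.35 -0.16  1.09  0.01  0.37]
tilt 30.6 perp dist of face from G 14.3 114 res 2.0
```

View pics/s11c.png

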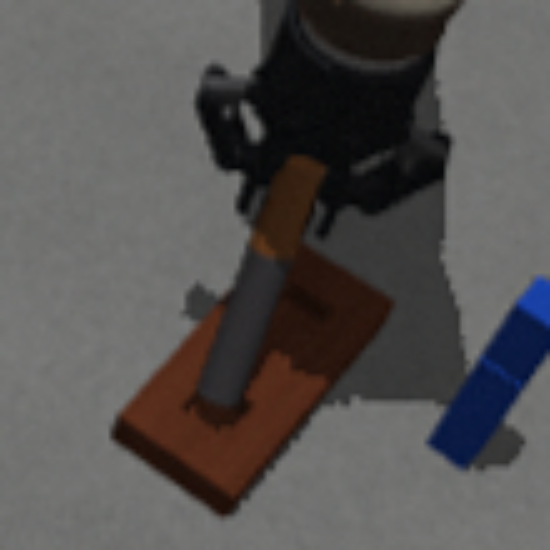

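>>> send_rows(
  increments=[
    [[0,-0.008,-0.014,0],[0,-0.015,-0.026,0],[0,-0.02,-0.035,0],[0,-0.015,-0.035,0],[0,0,-0.035,0],[0,0,-0.02,0],[0,0,0,0],[0,0,0,0]],
  ],
)

```text
clock: 22.95
eef_pos: [0.3684, 0.2324, 0.2935]
tool_rot: [0.658, 0.752, -0.029, -0.025]
ft_force: [-0.6, 0.1, -1.5]
grip_width: 0.0247
```

```bash
cat >> h.py <<'E'
def Gt(cell,s,depth,th=30.5,g=.1235,y=0):
    """TCP world target so that foot is at (s,y,depth) mm, stick tilt th"""
    o,m=st(False); a=np.radians(th)
    f=M[cell]+sl*s/1e3+ey*y/1e3+ax*depth/1e3
    G=f+g*(-np.sin(a)*ex+np.cos(a)*ez); return G+.008*m[:,2]
E
python3 -c "
from h import *
rstick()
t=Gt(1,-3,-90);print(t);plan(t,97.5)
"
```

```text
t 23.0 pos [0.3684 0.2324 0.2933] yaw 97.7 tilt z [-0.076 -0.011 -0.997] F [ 0.4 -0.4 -1. ] T [ 0.02 -0.08  0.02] w 0.025 q [0.54 0.15 0.02 1.51 0.03 0.41]
tilt 27.3 perp dist of face from G 15.0 150 res 1.8
[ 0.53560541 -0.19841684  0.28057484]
t 23.0 pos [0.3684 0.2324 0.2933] yaw 97.7 tilt z [-0.076 -0.011 -0.997] F [ 0.4 -0.4 -1. ] T [ 0.02 -0.08  0.02] w 0.025 q [0.54 0.15 0.02 1.51 0.03 0.41]
d [ 0.1672 -0.4308 -0.0127] dyaw -0.2 11
[-0.0408, 0.0099, 0.0004, np.float64(0.02)],[-0.0408, 0.0099, 0.0004, np.float64(0.02)],[-0.0408, 0.0099, 0.0004, np.float64(0.02)],[-0.0408, 0.0099, 0.0004, np.float64(0.02)],[-0.0408, 0.0099, 0.0004, np.float64(0.02)],[-0.0408, 0.0099, 0.0004, np.float64(0.02)],[-0.0408, 0.01, 0.0004, np.float64(0.02)],[-0.0408, 0.01, 0.0004, np.float64(0.02)],[-0.0408, 0.01, 0.0004, np.float64(0.02)],[-0.0408, 0.01, 0.0004, np.float64(0.02)],[-0.0408, 0.01, 0.0004, np.float64(0.02)],
```

>>> send_rows(
  increments=[
    [[-0.041,0.01,-0.001,0],[-0.045,0.011,-0.002,0],[-0.045,0.011,-0.002,0],[-0.045,0.011,-0.002,0],[-0.045,0.011,-0.002,0],[-0.045,0.011,-0.002,0],[-0.045,0.011,-0.002,0],[-0.045,0.011,-0.002,0]],
  ],
)

```text
clock: 23.8
eef_pos: [0.4989, -0.1137, 0.2836]
tool_rot: [0.651, 0.757, -0.039, -0.039]
ft_force: [1.1, 0.6, -0.0]
grip_width: 0.0245
```

```bash
python3 -c "
from h import *
t=Gt(1,-3,-90,28);print(t);plan(t,97.5,3)
"
```

```text
[ 0.53998964 -0.19777909  0.28323339]
t 23.8 pos [ 0.4989 -0.1137  0.2836] yaw 98.6 tilt z [-0.111 -0.008 -0.994] F [ 1.1  0.6 -0. ] T [ 0.09 -0.19 -0.03] w 0.0245 q [-0.21  0.34  0.24  1.58 -0.03 -0.36]
d [ 0.0411 -0.0841 -0.0004] dyaw -1.1 3
[-0.0298, 0.0093, -0.0012, np.float64(0.36)],[-0.0297, 0.0095, -0.0012, np.float64(0.36)],[-0.0296, 0.0097, -0.0012, np.float64(0.36)],
```

>>> send_rows(
  increments=[
    [[-0.04,0,-0.002,0.4],[-0.04,0.004,-0.002,0.4],[-0.01,0.01,-0.002,0.4],[0,0.01,-0.001,0],[0,0.004,0,0],[0,0,0,0],[0,0,0,0],[0,0,0,0]],
  ],
)

```text
clock: 24.6
eef_pos: [0.5346, -0.2067, 0.2682]
tool_rot: [0.662, 0.746, -0.045, -0.056]
ft_force: [0.4, 0.2, -0.8]
grip_width: 0.0247
```

```bash
python3 -c "
from h import *
th=rstick()
t=Gt(1,-3,-90,th);print(t);plan(t,97.5,3)
"
```

```text
t 24.65 pos [ 0.5345 -0.2066  0.2683] yaw 96.7 tilt z [-0.142  0.006 -0.99 ] F [-0.5  0.3 -0.1] T [ 0.01 -0.15 -0.03] w 0.0245 q [-0.35  0.5   0.44  1.65 -0.04 -0.46]
tilt 24.3 perp dist of face from G 13.3 114 res 1.8
[ 0.54682886 -0.19672608  0.28677815]
t 24.65 pos [ 0.5345 -0.2066  0.2683] yaw 96.7 tilt z [-0.142  0.006 -0.99 ] F [-0.5  0.3 -0.1] T [ 0.01 -0.15 -0.03] w 0.0245 q [-0.35  0.5   0.44  1.65 -0.04 -0.46]
d [0.0123 0.0099 0.0185] dyaw 0.8 3
[0.0029, 0.0036, -0.0067, np.float64(-0.26)],[0.0029, 0.0036, -0.0067, np.float64(-0.26)],[0.0029, 0.0036, -0.0067, np.float64(-0.26)],
```

```bash
python3 -c "
from h import *
t=Gt(1,-1,-20,24);print(t);plan(t,97.5,6)
"
```

```text
[ 0.58383238 -0.19183187  0.2274244 ]
t 24.65 pos [ 0.5345 -0.2066  0.2683] yaw 96.7 tilt z [-0.142  0.006 -0.99 ] F [-0.5  0.3 -0.1] T [ 0.01 -0.15 -0.03] w 0.0245 q [-0.35  0.5   0.44  1.65 -0.04 -0.46]
d [ 0.0493  0.0148 -0.0409] dyaw 0.8 6
[0.0013, 0.0093, 0.0056, np.float64(-0.13)],[0.0013, 0.0093, 0.0056, np.float64(-0.13)],[0.0013, 0.0093, 0.0056, np.float64(-0.13)],[0.0013, 0.0093, 0.0056, np.float64(-0.13)],[0.0012, 0.0093, 0.0056, np.float64(-0.13)],[0.0012, 0.0093, 0.0056, np.float64(-0.13)],
```

>>> send_rows(
  increments=[
    [[0.002,0.009,0.004,-0.2],[0.002,0.009,0.004,-0.2],[0.002,0.009,0.004,-0.2],[0.001,0.009,0.005,-0.2],[0.001,0.008,0.005,0],[0,0.004,0.003,0],[0,0,0,0],[0,0,0,0]],
  ],
)

```text
clock: 25.45
eef_pos: [0.5814, -0.1893, 0.2342]
tool_rot: [0.655, 0.752, -0.044, -0.056]
ft_force: [0.9, -0.0, -1.0]
grip_width: 0.0249
```

```bash
python3 -c "
from h import *
th=rstick()
t=Gt(1,-3,25,th);print(Gt(1,-1,-20,th),t);plan(t,97.5,8)
c=grab('scene');cv2.imwrite('pics/s12c.png',cv2.resize(cv2.cvtColor(c['image'][140:250,210:330],cv2.COLOR_RGB2BGR),None,fx=5,fy=5))
"
```

```text
t 25.5 pos [ 0.5813 -0.1893  0.2342] yaw 97.7 tilt z [-0.142  0.006 -0.99 ] F [ 0.5 -1.7 -1.1] T [ 0.02 -0.16  0.02] w 0.0249 q [-0.3   0.59  0.5   1.62 -0.04 -0.43]
tilt 24.5 perp dist of face from G 13.3 105 res 1.8
[ 0.58286872 -0.19196256  0.22698413] [ 0.60345741 -0.18923943  0.18701413]
t 25.5 pos [ 0.5813 -0.1893  0.2342] yaw 97.7 tilt z [-0.142  0.006 -0.99 ] F [ 0.5 -1.7 -1.1] T [ 0.02 -0.16  0.02] w 0.0249 q [-0.3   0.59  0.5   1.62 -0.04 -0.43]
d [ 0.0221  0.0001 -0.0472] dyaw -0.2 8
[-0.0005, 0.0035, 0.0054, np.float64(0.03)],[-0.0005, 0.0035, 0.0054, np.float64(0.03)],[-0.0005, 0.0035, 0.0054, np.float64(0.03)],[-0.0005, 0.0035, 0.0054, np.float64(0.03)],[-0.0005, 0.0035, 0.0054, np.float64(0.03)],[-0.0005, 0.0035, 0.0054, np.float64(0.03)],[-0.0005, 0.0035, 0.0054, np.float64(0.03)],[-0.0005, 0.0035, 0.0054, np.float64(0.03)],
```

View pics/s12c.png

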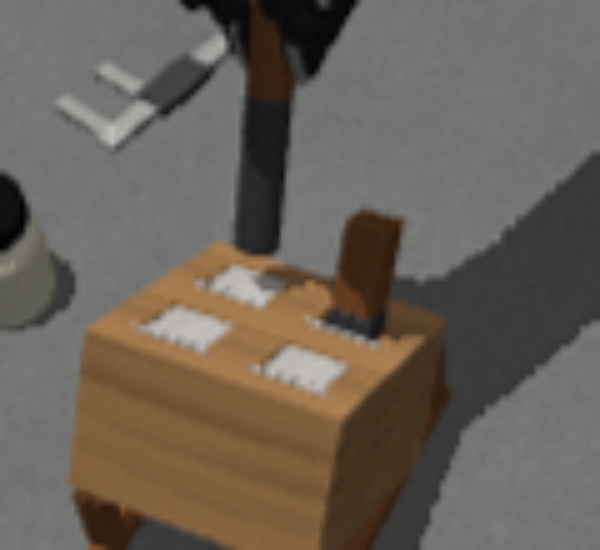

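>>> send_rows(
  increments=[
    [[-0.001,0.003,0.006,0],[-0.001,0.003,0.006,0],[-0.001,0.003,0.006,0],[-0.001,0.003,0.006,0],[0,0.003,0.006,0],[0,0.003,0.005,0],[0,0.002,0.004,0],[0,0,0,0]],
  ],
)

```text
clock: 26.35
eef_pos: [0.596, -0.1915, 0.19]
tool_rot: [0.656, 0.751, -0.045, -0.055]
ft_force: [0.3, -1.1, -0.2]
grip_width: 0.0249
```

```bash
cat >> h.py <<'E'
def fp(cell,th,g=.1235):
    o,m=st(False); G=o["eef_pos"]-.008*m[:,2]; a=np.radians(th)
    f=G+g*(np.sin(a)*ex-np.cos(a)*ez)-M[cell]; print("foot s,y,depth",(1e3*np.array([f@sl,f@ey,f@ax])).round(1),"th",round(th,1))
E
python3 -c "
from h import *
th=rstick();fp(1,th);fp(1,24.5)
"
```

```text
t 26.4 pos [ 0.596  -0.1915  0.1903] yaw 97.6 tilt z [-0.142  0.005 -0.99 ] F [ 0.4 -0.4 -1.4] T [-0.06  0.04  0.01] w 0.0248 q [-0.29  0.64  0.47  1.54 -0.04 -0.43]
tilt 24.3 perp dist of face from G 12.8 91 res 1.7
foot s,y,depth [-8.4 -1.3 18.2] th 24.3
foot s,y,depth [-8.  -1.3 18.3] th 24.5
```

>>> send_rows(
  increments=[
    [[0,0.002,0.006,0],[0,-0.005,0.004,0],[0,-0.006,0.004,0],[0,-0.004,0.005,0],[0,0.002,0.006,0],[0,0.002,0.005,0],[0,0,0,0],[0,0,0,0]],
  ],
)

```text
clock: 27.2
eef_pos: [0.5897, -0.193, 0.1675]
tool_rot: [0.656, 0.752, -0.037, -0.045]
ft_force: [2.2, -0.1, 4.5]
grip_width: 0.0245
```

```bash
python3 -c "
from h import *
th=rstick();fp(1,th);fp(1,30)
"
```

```text
t 27.25 pos [ 0.5897 -0.193   0.1675] yaw 97.7 tilt z [-0.117  0.003 -0.993] F [2.7 0.8 2.3] T [ 0.13 -0.95  0.02] w 0.0251 q [-0.3   0.61  0.37  1.44 -0.03 -0.44]
tilt 30.7 perp dist of face from G 14.0 67 res 1.7
foot s,y,depth [-11.9  -1.9  35.2] th 30.7
foot s,y,depth [-13.3  -1.9  35.2] th 30
```

Now the feel past 45 mm.

>>> send_rows(
  increments=[
    [[0,0.003,0.005,0],[0,0.003,0.005,0],[0,0.003,0.005,0],[0,0.003,0.005,0],[0,0,0,0],[0,0,0,0],[0,0,0,0],[0,0,0,0]],
  ],
)

```text
clock: 28.05
eef_pos: [0.5948, -0.1924, 0.1593]
tool_rot: [0.657, 0.752, -0.04, -0.044]
ft_force: [2.5, 0.4, 4.4]
grip_width: 0.0245
```

```bash
python3 -c "
from h import *
th=rstick();fp(1,th);fp(1,30)
"
```

```text
t 28.1 pos [ 0.5948 -0.1924  0.1592] yaw 97.7 tilt z [-0.119 -0.003 -0.993] F [2.3 0.2 5. ] T [ 0.19 -0.9  -0.02] w 0.0244 q [-0.3   0.62  0.37  1.43 -0.04 -0.43]
tilt 30.0 perp dist of face from G 14.9 54 res 1.7
foot s,y,depth [-13.1  -1.9  45.1] th 30.0
foot s,y,depth [-13.   -1.9  45.1] th 30
```

>>> send_rows(
  increments=[
    [[0,-0.004,-0.008,0],[0,-0.007,-0.013,0],[0,-0.008,-0.014,0],[0,-0.008,-0.014,0],[0,-0.006,-0.011,0],[0,0.005,-0.008,0],[0,0,0,0],[0,0,0,0]],
  ],
)

```text
clock: 28.9
eef_pos: [0.5674, -0.1967, 0.2315]
tool_rot: [0.657, 0.751, -0.045, -0.051]
ft_force: [0.5, 0.5, -0.9]
grip_width: 0.0245
```

```bash
python3 -c "
from h import *
th=rstick();fp(3,th)
t=Gt(3,-2,-20,th);plan(t,97.5,6)
"
```

```text
t 28.95 pos [ 0.5674 -0.1967  0.2315] yaw 97.6 tilt z [-0.134 -0.001 -0.991] F [-0.9 -0.9 -0.8] T [-0.   -0.09  0.02] w 0.0249 q [-0.31  0.56  0.44  1.58 -0.04 -0.44]
tilt 29.3 perp dist of face from G 13.4 114 res 1.8
foot s,y,depth [-72.2  -2.6 -31.4] th 29.3
t 28.95 pos [ 0.5674 -0.1967  0.2315] yaw 97.6 tilt z [-0.134 -0.001 -0.991] F [-0.9 -0.9 -0.8] T [-0.   -0.09  0.02] w 0.0249 q [-0.31  0.56  0.44  1.58 -0.04 -0.44]
d [0.0655 0.0113 0.0253] dyaw -0.1 6
[0.0005, 0.0104, -0.0056, np.float64(0.02)],[0.0005, 0.0104, -0.0056, np.float64(0.02)],[0.0005, 0.0104, -0.0056, np.float64(0.02)],[0.0005, 0.0104, -0.0056, np.float64(0.02)],[0.0005, 0.0104, -0.0056, np.float64(0.02)],[0.0005, 0.0104, -0.0056, np.float64(0.02)],
```

>>> send_rows(
  increments=[
    [[0.001,0.01,-0.009,0],[0.001,0.01,-0.008,0],[0.001,0.011,-0.008,0],[0,0.011,-0.007,0],[0,0.01,-0.007,0],[0,0.01,-0.005,0],[0,0,0,0],[0,0,0,0]],
  ],
)

```text
clock: 29.75
eef_pos: [0.6309, -0.1851, 0.2626]
tool_rot: [0.657, 0.75, -0.048, -0.057]
ft_force: [-0.3, -0.1, -0.0]
grip_width: 0.0245
```

```bash
python3 -c "
from h import *
th=rstick();fp(3,th)
t=Gt(3,-2,25,th);plan(t,97.5,8)
"
```

```text
t 29.8 pos [ 0.6307 -0.1851  0.2624] yaw 97.5 tilt z [-0.149  0.002 -0.989] F [-0.1  0.3 -0.4] T [-0.04 -0.11 -0.02] w 0.0246 q [-0.27  0.72  0.8   1.8  -0.04 -0.4 ]
tilt 28.6 perp dist of face from G 13.8 126 res 1.6
foot s,y,depth [ -2.5   0.5 -26. ] th 28.6
t 29.8 pos [ 0.6307 -0.1851  0.2624] yaw 97.5 tilt z [-0.149  0.002 -0.989] F [-0.1  0.3 -0.4] T [-0.04 -0.11 -0.02] w 0.0246 q [-0.27  0.72  0.8   1.8  -0.04 -0.4 ]
d [ 0.0258  0.0029 -0.0439] dyaw -0.0 8
[-0.0002, 0.004, 0.0049, np.float64(0.0)],[-0.0002, 0.004, 0.0049, np.float64(0.0)],[-0.0002, 0.004, 0.0049, np.float64(0.0)],[-0.0002, 0.004, 0.0049, np.float64(0.0)],[-0.0002, 0.004, 0.0049, np.float64(0.0)],[-0.0002, 0.004, 0.0049, np.float64(0.0)],[-0.0002, 0.004, 0.0049, np.float64(0.0)],[-0.0002, 0.004, 0.0049, np.float64(0.0)],
```

>>> send_rows(
  increments=[
    [[0,0.004,0.005,0],[0,0.004,0.005,0],[0,0.0045,0.005,0],[0,0.0045,0.005,0],[0,0.0045,0.005,0],[0,0.0045,0.005,0],[0,0.0045,0.005,0],[0,0.004,0.005,0]],
  ],
)

```text
clock: 30.6
eef_pos: [0.6579, -0.1808, 0.2142]
tool_rot: [0.657, 0.75, -0.05, -0.058]
ft_force: [-1.1, -0.1, -1.0]
grip_width: 0.0249
```

```bash
python3 -c "
from h import *
th=rstick();fp(3,th);fp(3,28.6)
c=grab('scene');cv2.imwrite('pics/s13c.png',cv2.resize(cv2.cvtColor(c['image'][140:250,210:330],cv2.COLOR_RGB2BGR),None,fx=5,fy=5))
"
```

```text
t 30.65 pos [ 0.658  -0.1805  0.2126] yaw 97.5 tilt z [-0.154  0.003 -0.988] F [-0.7 -0.1 -3. ] T [-0.18 -0.02 -0.06] w 0.0248 q [-0.25  0.79  0.8   1.74 -0.04 -0.38]
tilt 28.2 perp dist of face from G 14.1 80 res 1.6
foot s,y,depth [-4.3  1.5 31. ] th 28.2
foot s,y,depth [-3.5  1.5 31. ] th 28.6
```

View pics/s13c.png

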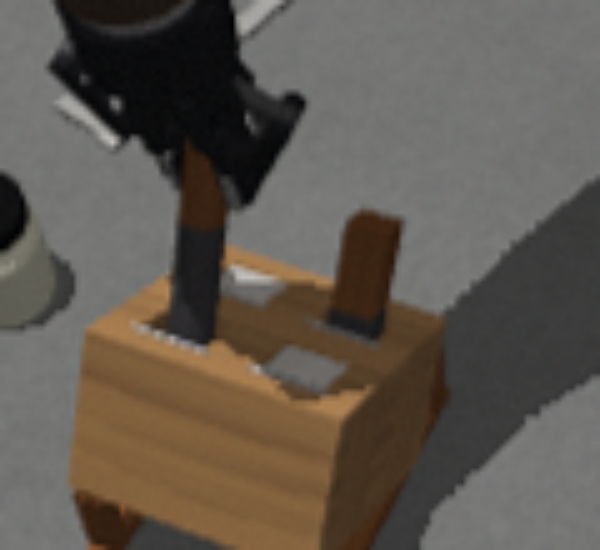

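>>> send_rows(
  increments=[
    [[0,0.003,0.005,0],[0,0.003,0.005,0],[0,0.004,0.005,0],[0,0.004,0.005,0],[0,0.004,0.005,0],[0,0,0,0],[0,0,0,0],[0,0,0,0]],
  ],
)

```text
clock: 31.5
eef_pos: [0.673, -0.1778, 0.1829]
tool_rot: [0.657, 0.75, -0.05, -0.059]
ft_force: [-0.4, -0.3, -0.7]
grip_width: 0.0247
```

```bash
python3 -c "
from h import *
th=rstick();fp(3,th);fp(3,29)
"
```

```text
t 31.55 pos [ 0.673  -0.1778  0.183 ] yaw 97.5 tilt z [-0.154  0.003 -0.988] F [-0.8 -0.1 -1.7] T [ 0.02 -0.06 -0.04] w 0.0244 q [-0.24  0.83  0.8   1.7  -0.03 -0.37]
tilt -59.4 perp dist of face from G 57.2 38 res 1.8
foot s,y,depth [-125.6    2.3  -57.9] th -59.4
foot s,y,depth [-4.3  2.3 64.3] th 29
```

>>> send_rows(
  increments=[
    [[0,0.003,0.005,0],[0,0.003,0.005,0],[0,0.003,0.005,0],[0,0.003,0.005,0],[0,0.003,0.005,0],[0,0.002,0.003,0],[0,0,0,0],[0,0,0,0]],
  ],
)

```text
clock: 32.35
eef_pos: [0.6836, -0.1763, 0.1606]
tool_rot: [0.657, 0.75, -0.05, -0.057]
ft_force: [-1.6, -0.5, -1.0]
grip_width: 0.0248
```

```bash
python3 -c "
from h import *
st();fp(3,29)
"
```

```text
t 32.35 pos [ 0.6836 -0.1763  0.1606] yaw 97.4 tilt z [-0.152 -0.    -0.988] F [-1.6 -0.5 -1. ] T [-0.03 -0.06 -0.01] w 0.0248 q [-0.24  0.86  0.8   1.66 -0.04 -0.37]
foot s,y,depth [-6.2  2.3 89.1] th 29
```

>>> send_rows(
  increments=[
    [[0,0.003,0.004,0],[0,0.003,0.004,0],[0,0,0,0],[0,0,0,0],[0,0,0,0],[0,0,0,0],[0,0,0,0],[0,0,0,0]],
  ],
)

```text
clock: 33.15
eef_pos: [0.6842, -0.1765, 0.16]
tool_rot: [0.657, 0.75, -0.053, -0.058]
ft_force: [-1.4, 1.1, 3.7]
grip_width: 0.0248
```

```bash
python3 -c "
from h import *
st();fp(3,29)
"
```

```text
t 33.15 pos [ 0.6842 -0.1765  0.16  ] yaw 97.4 tilt z [-0.156 -0.003 -0.988] F [-1.4  1.1  3.7] T [-0.01  0.24 -0.02] w 0.0248 q [-0.24  0.86  0.81  1.67 -0.04 -0.36]
foot s,y,depth [-5.9  2.1 89.9] th 29
```

Stopped on the floor at 90 mm. Release and back off straight up.

>>> send_rows(
  increments=[
    [[0,0,0,0],[0,0,0,0],[0,0,0,0],[0,-0.003,-0.015,0],[0,-0.008,-0.03,0],[0,-0.01,-0.04,0],[0,-0.01,-0.04,0],[0,-0.01,-0.03,0]],
  ],
  hand=-0.3,
)

```text
clock: 33.95
eef_pos: [0.6445, -0.1736, 0.3168]
tool_rot: [0.655, 0.748, -0.063, -0.079]
ft_force: [-116.1, 27.8, 11.3]
grip_width: 0.0553
```

```bash
python3 -c "
from h import *
st()
for n in ['scene','top']:
  c=grab(n);save(c,n+'_end');a=c['image'][140:250,210:330]
  if n=='scene': cv2.imwrite('pics/s14c.png',cv2.resize(cv2.cvtColor(a,cv2.COLOR_RGB2BGR),None,fx=5,fy=5))
  P=pts(c)
  for cell in (0,3):
    d=P-M[cell]; B=np.stack([d@sl,d@ey,-d@ax],-1)*1000
    k=(c['range_z']>0)&(abs(B[...,0])<30)&(abs(B[...,1])<20)&(B[...,2]>8)&(B[...,2]<90)
    q=B[k]; print(n,cell,len(q),q.min(0).round(1),q.max(0).round(1))
"
```

```text
t 33.95 pos [ 0.6445 -0.1736  0.3168] yaw 97.4 tilt z [-0.201  0.008 -0.98 ] F [-116.1   27.8   11.3] T [ 2.01  8.22 -0.41] w 0.0553 q [-0.25  0.89  1.28  2.15 -0.04 -0.37]
scene 0 227 [-21.  -15.2   8.5] [ 6.7 11.1 63.8]
scene 3 208 [-21.7 -11.8   8.5] [ 6.3 14.2 64.6]
top 0 246 [-20.5 -15.9   8.6] [ 7.7 10.4 63.9]Traceback (most recent call last):
  File "<string>", line 11, in <module>
    q=B[k]; print(n,cell,len(q),q.min(0).round(1),q.max(0).round(1))
                                ~~~~~^^^
    return umr_minimum(a, axis, None, out, keepdims, initial, where)
ValueError: zero-size array to reduction operation minimum which has no identity
```

View pics/s14c.png

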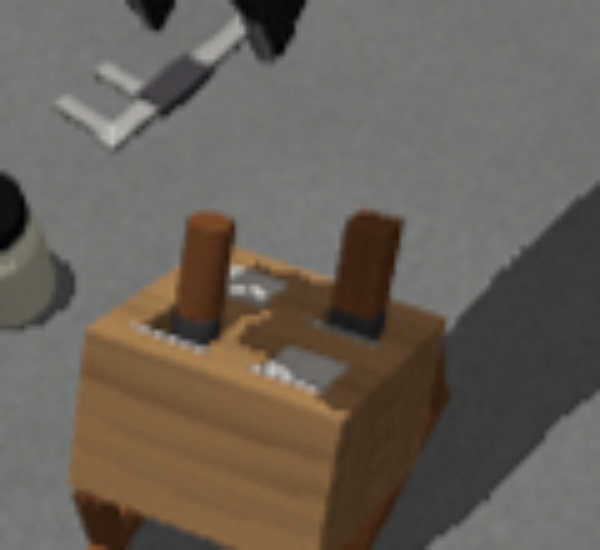

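View pics/top_end.png

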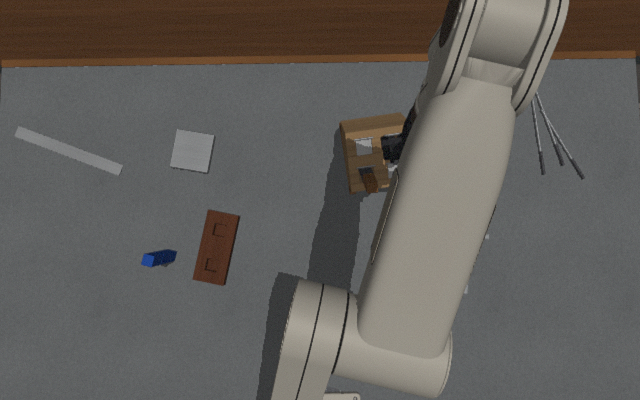

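```bash
python3 -c "
from h import *
o,m=st();print(o['joint_pos'],o['joint_vel'],o['tau'],o['ft_force'])
"
```

```text
t 34.05 pos [ 0.6446 -0.1738  0.3223] yaw 97.4 tilt z [-0.19   0.006 -0.982] F [ 0.4 -1.1  1.4] T [-0.05 -0.24 -0.02] w 0.0555 q [-0.25  0.89  1.28  2.15 -0.04 -0.37]
[-0.24556959  0.88545551  1.27536033  2.14807248 -0.04068704 -0.37365308] [ 0.00282801  0.03474079 -0.00471009  0.01904912  0.00510375 -0.00128107] [-3.22481431e-02 -5.91249633e+01  2.15006429e+01  1.13042269e+00
 -1.39625310e-01 -4.20203665e-03] [ 0.39920536 -1.09859948  1.4180014 ]
```

>>> send_rows(
  increments=[
    [[0,-0.004,0.002,0],[0,-0.008,0.004,0],[0,-0.012,0.004,0],[0,-0.015,0.004,0],[0,-0.015,0.004,0],[0,-0.015,0.004,0],[0,-0.01,0,0],[0,0,0,0]],
  ],
)

```text
clock: 34.85
eef_pos: [0.5617, -0.1836, 0.3103]
tool_rot: [0.655, 0.749, -0.061, -0.075]
ft_force: [-0.2, -0.1, 0.3]
grip_width: 0.0551
```

```bash
python3 -c "
from h import *
st()
C0=__import__('pickle').load(open('d0.pkl','rb'))
for n in ['scene','top']:
  c=grab(n);save(c,n+'_end2')
  P=pts(c)
  for cell in (0,3):
    d=P-M[cell]; B=np.stack([d@sl,d@ey,-d@ax],-1)*1000
    k=(c['range_z']>0)&(abs(B[...,0])<30)&(abs(B[...,1])<20)&(B[...,2]>8)&(B[...,2]<75)
    q=B[k]; print(n,cell,len(q),q.min(0).round(1) if len(q) else '',q.max(0).round(1) if len(q) else '')
a=C0['scene']['image'].astype(int);b=grab('scene')['image'].astype(int)
df=abs(a-b).max(2)
for nm,(u0,u1,v0,v1) in dict(jar=(190,225,170,210),block=(380,440,288,345),cal=(215,275,130,172)).items(): print(nm,(df[v0:v1,u0:u1]>40).mean().round(3))
"
```

```text
t 34.85 pos [ 0.5617 -0.1836  0.3103] yaw 97.4 tilt z [-0.193  0.007 -0.981] F [-0.2 -0.1  0.3] T [ 0.02 -0.2  -0.01] w 0.0551 q [-0.29  0.59  0.69  1.86 -0.05 -0.42]
scene 0 227 [-22.6 -15.5   8.2] [ 6.9 11.4 64. ]
scene 3 207 [-23.  -11.3   8.1] [ 5.1 15.1 64. ]
top 0 244 [-19.5 -15.7   8.1] [ 8.2 10.2 64.1]
top 3 212 [-21.4 -11.7   9.6] [ 5.6 14.  63.9]
jar 0.0
block 0.0
cal 0.0
```

View pics/scene_end2.png

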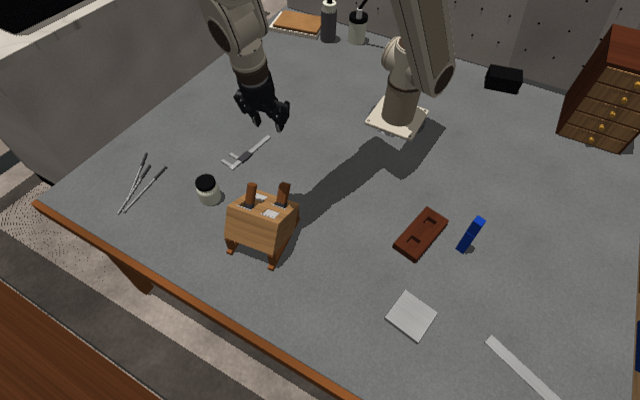

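Both sticks stand in their cells, at about (251,195) and (283,193). Each sticks out about 62 to 64 mm, where 60 is expected for one fully down. The bystanders haven't moved and the gripper is clear.

```bash
python3 -c "
from h import *
print(order.job_done())"
```

```text
the job is handed in; nothing more can be done
None
```

Both emery sticks are in the rack, dark foot first and let go: the square one in the near left cell and the round one in the far right. The job was handed in at about 35 s of the 67 s allowed, and no verdict was reported.

- **How it went:** The tool can't be tilted on command, so I pivoted each stick in the jaws to about 30 degrees. I used the lip of the near left cell for the square stick and its stand recess for the round one. The round stick stopped at 45 mm in the near right cell, so there is a stub there, and I moved it to the far right cell.
- **Checks that passed:** Both sticks stopped at about 90 mm on the floor. In both camera views they stick out about 64 mm, against 60 mm expected, within the calibration error. The scene camera showed no change at the jar, steel block or caliper, and the gripper was clear at hand-in.
- **Checks that went wrong:**
  - On the last retreat, joints 3 and 4 reached the ends of their ranges (1.28 and 2.15 rad), with a brief wrist force of about 120 N. That is right at the 120 N limit, and I can't tell whether it was passed between readings. The next readings were 1.275 and 2.148 rad with a near-zero force.
  - The tool also drifted up to about 11 degrees off vertical during the moves, which I corrected for.

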